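# Tamp the chamfered blocks level in the bin

## Robot

A 6-joint arm with a two-finger parallel gripper is mounted at the origin on the work surface. World frame = base frame: x ahead of the robot, y to its left, z up, the work surface at z = 0. Lengths are in mm, angles in rad, forces in N, time in s.
With the tool pointing down it reaches from about 350 to 775 mm from the base axis. Payload 7.3 kg.
Tool frame: the origin (TCP) lies at the very end of the fingers, on their centre line; the grasp point (between the pads) lies 19 mm behind it; x points along the fingers, y is the direction in which the jaws open and shut, and the axes are right-handed (so a half turn about x gives the same grasp; the last joint's range is limited). The gripper opens to 92 mm and grips with 3 to 60 N. Pads are 19 mm wide; open, the fingers measure 130 mm over their backs; the gripper's body (75 mm by 190 mm) begins 47 mm behind the grasp point.
Start: joints at [-1.279, 0.342, 1.524, -0, 1.275, -0.146], TCP at [222.597, -475.495, 226.741] pointing down, gripper open.
Joint ranges: [-2.53, 2.53], [-0.77, 2.02], [0.04, 2.7], [-1, 4.14], [0.28, 2.66], [-3.11, 3.11]. Speed limits (rad/s): [2.57, 2.57, 3.14, 3.14, 3.14, 3.14].

## Interface

Orientations are given as [roll, pitch, yaw] about the fixed x, y, z axes, in that order (R = Rz(yaw) Ry(pitch) Rx(roll)).
In Python, from plant import sensors, capture, bot gives the robot as it stands.
- The arm moves only by the shell command python3 -m crank 'ROWS' [OPENING]. ROWS is JSON, a list of rows, each an object of numbers: "dx", "dy", "dz": the shift along the tool's x, y, z in cm; "spin": the turn about the tool's x in rad. A call has 1 to 20 rows; each row is the pose to reach, as a shift and turn from the pose commanded when the call began, along the tool's axes at that moment; what a row does not reach only later rows make up. A row lasts 1/12 s, in which the tool goes at most 41.7 mm and 7.16 degrees, less where a joint would pass 70% of its speed; a pose out of reach is approached as far as the arm can. A call with a gripper value outside its range is refused whole. OPENING is the opening in per cent of the stroke, from 0 (shut) to 100 (fully open), set as the call begins (- or left out, the last holds). The fingers move at their own pace and stop on an object; the grip force is fixed at half the most. Time passes only in rows, so rows that repeat a pose let the fingers close. It gives the time, the measured TCP pose, the force and the opening at its end, in the units of the state.
- sensors.get_obs(): the state, without advancing time (a new reading comes with each control period).
- capture(name): name is "scene" or "top"; returns a dict with "frame" (420x560x3 uint8, blue, green, red), "vfov" (degrees; the focal length in pixels is half the picture's height over the tangent of half this angle, whatever the lens; pixels are square), "cx", "cy" (the principal point, pixels), "view" (4x4, takes a point from world to camera coordinates). Camera axes: x right, y down, z forward; pixel columns grow to the right and rows downward; lengths in mm; the calibration is good to about 2 mm. A picture is of the moment at which its call begins. There is no depth.
- bot.close_job(): hands the job in, once; it reports no verdict.
The state is a dict: "time": time; "joint_positions": joint angles; "dq": joint speeds; "tau": joint torques, N m; "tool_pos": TCP position; "tcp_rot": TCP orientation; "contact_force": force on the tool from outside, world axes, zero at the start; "moment": the same for the moment, N m; "grip_width": finger opening in mm.
Only numpy, scipy, OpenCV 4.12 (cv2) and the standard library are available. Lean on these libraries where they do the work, as an engineer would, in place of code of your own. Each camera call takes 0.05 s, during which the arm holds its last target.

## Task

Pick up the wooden tamper by its handle and press the three proud blocks down in the bin, leaning on each firmly but without hammering or crushing, until all nine blocks lie flat on the bin's floor with their tops level, and finish the last one with a firm steady push (10 to 20 N) for half a second. Press with the tamper only (keep the gripper itself off the blocks), then stand the tamper back upright on the dark pad of its board and let go; leave the other things where they are.

Things in the scene. Friction and masses are not known exactly. Their poses are not given: they have to be found in the camera images.
- bin: open plywood bin fixed to the bench, 174 (x) x 192 (y) x 44 mm tall; origin at the centre of its underside, z up; floor 8 mm thick, outer walls 10 mm. Three bays run along its x, each 154 long and 52 wide, centred on y = -60, 0 and +60 mm (bays a, b, c), parted by 8 mm dividers as tall as the walls; three blocks to a bay
- level (a point): point 48 mm above the bin's origin: the height of the tops of blocks that lie flat on the bin's floor, 4 mm above its walls and dividers
- end_a (a joint): position (m) of the dark sliding end board, 10 mm thick and 34 mm tall, at the +x end of bay a of the bin: 0 inward, slides 0.012 outward along the bay, stiffly (2 N, no spring). Blocks pushed apart shove it out and so make room for the middle block
- end_b (a joint): position (m) of the dark sliding end board, 10 mm thick and 34 mm tall, at the -x end of bay b of the bin: 0 inward, slides 0.012 outward along the bay, stiffly (2 N, no spring). Blocks pushed apart shove it out and so make room for the middle block
- end_c (a joint): position (m) of the dark sliding end board, 10 mm thick and 34 mm tall, at the +x end of bay c of the bin: 0 inward, slides 0.012 outward along the bay, stiffly (2 N, no spring). Blocks pushed apart shove it out and so make room for the middle block
- rest: wooden board fixed to the bench, 130 (x) x 220 (y) x 12 mm, origin at the centre of its underside; the tamper's pad is on its +y half, a loose tape measure on its -y half
- pad (a point): centre of the 80 mm square dark rubber pad on the board, at the board's top surface; the tamper stands here at the start and must stand here at the end
- tamper: hand tamper of medium-brown wood, 0.35 kg: flat square foot 52 x 52 x 16 mm with an upright square handle 26 x 26 mm on its centre, 104 mm tall in all; origin at the centre of the underside, z up along the handle, x and y square to foot and handle
- block_a1: same block shape as block_a2. Origin at the centre of its underside. Starts flat on the floor of bay a at the fixed end.
- block_a2: solid planed softwood block, 46 (its x, along the bay) x 46 (y) x 40 mm tall, edges across the bay chamfered: seen from the side the top flat is 22 wide, the sides slope out 12 mm over the upper 16 mm, are upright for 16 mm, and slope in 6 mm over the lowest 8 mm; 65 g. Origin at the centre of its underside, z up. Starts wedged about 20 to 23 mm proud between the other two of bay a; about 6 to 12 N straight down on its top drives it down past them.
- block_a3: same block shape as block_a2. Origin at the centre of its underside. Starts flat on the floor of bay a at the sliding end board.
- block_b1: same block shape as block_a2. Origin at the centre of its underside. Starts flat on the floor of bay b at the fixed end.
- block_b2: solid planed softwood block, 46 (its x, along the bay) x 46 (y) x 40 mm tall, edges across the bay chamfered: seen from the side the top flat is 22 wide, the sides slope out 12 mm over the upper 16 mm, are upright for 16 mm, and slope in 6 mm over the lowest 8 mm; 65 g. Origin at the centre of its underside, z up. Starts wedged about 20 to 23 mm proud between the other two of bay b; about 6 to 12 N straight down on its top drives it down past them.
- block_b3: same block shape as block_a2. Origin at the centre of its underside. Starts flat on the floor of bay b at the sliding end board.
- block_c1: same block shape as block_a2. Origin at the centre of its underside. Starts flat on the floor of bay c at the fixed end.
- block_c2: solid planed softwood block, 46 (its x, along the bay) x 46 (y) x 40 mm tall, edges across the bay chamfered: seen from the side the top flat is 22 wide, the sides slope out 12 mm over the upper 16 mm, are upright for 16 mm, and slope in 6 mm over the lowest 8 mm; 65 g. Origin at the centre of its underside, z up. Starts wedged about 20 to 23 mm proud between the other two of bay c; about 6 to 12 N straight down on its top drives it down past them.
- block_c3: same block shape as block_a2. Origin at the centre of its underside. Starts flat on the floor of bay c at the sliding end board.
- tape: grey tape measure, 60 x 35 x 55 mm, a bystander on the board
- glue: white glue bottle, 60 mm across, 170 mm tall, a bystander
- screwdriver: screwdriver lying on the bench, a bystander
- hammer: hammer lying on the bench, a bystander
Not all that is in view belongs to the job. Of the things shaped like the tamper, the brown one is meant.

How it is judged (in metres and radians):
On the way, in this order (a step that is already met when the one before it is completed fails the run):
1. the tamper is lifted off its board (z of tamper in the frame of pad above 0.03 m), for 0.1 s.
2. all nine blocks lie flat and level while the tamper bears on one of the blocks with at least 8 N (z of block_a1 in the frame of bin between 0.006 and 0.01 m and angle between each of block_a1, block_a2, block_a3, block_b1, block_b2, block_b3, block_c1, block_c2, block_c3's own z axis and vertical below 0.1 rad and z of block_a2 in the frame of bin between 0.006 and 0.01 m and z of block_a3 in the frame of bin between 0.006 and 0.01 m and z of block_b1 in the frame of bin between 0.006 and 0.01 m and z of block_b2 in the frame of bin between 0.006 and 0.01 m and z of block_b3 in the frame of bin between 0.006 and 0.01 m and z of block_c1 in the frame of bin between 0.006 and 0.01 m and z of block_c2 in the frame of bin between 0.006 and 0.01 m and z of block_c3 in the frame of bin between 0.006 and 0.01 m and (contact force between tamper and block_a1 above 8 N or contact force between tamper and block_a2 above 8 N or contact force between tamper and block_a3 above 8 N or contact force between tamper and block_b1 above 8 N or contact force between tamper and block_b2 above 8 N or contact force between tamper and block_b3 above 8 N or contact force between tamper and block_c1 above 8 N or contact force between tamper and block_c2 above 8 N or contact force between tamper and block_c3 above 8 N)), for 0.3 s.
At the end, for the whole second after the job is handed in: all nine blocks lie on the bin's floor (underside within 2 mm of it, tilted less than 0.1 rad); the tamper stands upright (within 0.08 rad) and at rest on its pad, its centre within 30 mm of the pad's, released (z of block_a1 in the frame of bin between 0.006 and 0.01 m and angle between each of block_a1, block_a2, block_a3, block_b1, block_b2, block_b3, block_c1, block_c2, block_c3's own z axis and vertical below 0.1 rad and z of block_a2 in the frame of bin between 0.006 and 0.01 m and z of block_a3 in the frame of bin between 0.006 and 0.01 m and z of block_b1 in the frame of bin between 0.006 and 0.01 m and z of block_b2 in the frame of bin between 0.006 and 0.01 m and z of block_b3 in the frame of bin between 0.006 and 0.01 m and z of block_c1 in the frame of bin between 0.006 and 0.01 m and z of block_c2 in the frame of bin between 0.006 and 0.01 m and z of block_c3 in the frame of bin between 0.006 and 0.01 m and horizontal distance between tamper and pad below 0.03 m and z of tamper in the frame of pad between -0.004 and 0.004 m and angle between tamper's own z axis and vertical below 0.08 rad and linear speed of tamper below 0.02 m/s and contact force between the fingers and tamper below 0.1 N); the robot touches nothing.
It fails at once if the tamper presses a block or the bin with more than 30 N (contact force between tamper and block_a1 above 30 N or contact force between tamper and block_a2 above 30 N or contact force between tamper and block_a3 above 30 N or contact force between tamper and block_b1 above 30 N or contact force between tamper and block_b2 above 30 N or contact force between tamper and block_b3 above 30 N or contact force between tamper and block_c1 above 30 N or contact force between tamper and block_c2 above 30 N or contact force between tamper and block_c3 above 30 N or contact force between tamper and bin above 30 N).
It fails at once if the fingers touch a block with more than 1 N (contact force between the fingers and block_a1 above 1 N or contact force between the fingers and block_a2 above 1 N or contact force between the fingers and block_a3 above 1 N or contact force between the fingers and block_b1 above 1 N or contact force between the fingers and block_b2 above 1 N or contact force between the fingers and block_b3 above 1 N or contact force between the fingers and block_c1 above 1 N or contact force between the fingers and block_c2 above 1 N or contact force between the fingers and block_c3 above 1 N).
It fails at once if a bystander (tape measure, glue, screwdriver, hammer) is moved more than 20 mm (distance of any of tape, glue, screwdriver, hammer from where it was at the start of the episode above 0.02 m).
It also fails if it takes over 67 s, if anything falls off the work surface, if the arm or the gripper's body presses on something with over 40 N, if the wrist force passes 120 N, or if a joint passes its speed limit or range.

## Working session

There is one attempt and no reset: what is moved stays moved. The work goes in short steps, Python scripts to look and compute and a shell command to move; the robot and the scene stay as the last step left them, time stands still between calls to the robot, and variables do not carry over. Pictures are saved under pics/ and viewed, and the job is handed in when it is done.

```bash
ls; mkdir -p pics; python3 - <<'E'
from plant import sensors, capture, bot
import cv2
print(sensors.get_obs())
for n in ("scene","top"):
    c=capture(n); cv2.imwrite(f"pics/{n}0.png",c["frame"]); print(n,c["vfov"],c["cx"],c["cy"],c["view"].round(3).tolist() if hasattr(c["view"],'round') else c["view"])
E
```

```text
pics
{'time': 0.0, 'joint_positions': array([-1.27901472e+00,  3.42705856e-01,  1.52504135e+00, -1.34179485e-05,
        1.27538361e+00, -1.46004642e-01]), 'dq': array([ 0.00051563, -0.00072975,  0.00171264, -0.00147755, -0.00172561,
       -0.00153091]), 'tau': array([-9.74494251e-04, -4.31253290e+01, -2.44216543e+01,  7.16197933e-02,
        5.59253432e-02, -1.10830288e-04]), 'tool_pos': array([ 222.45974027, -475.08021987,  226.04522215]), 'tcp_rot': array([-1.7084596 ,  1.56925811,  1.87092322]), 'contact_force': array([ 0.5103715 , -0.13177543, -0.48932307]), 'moment': array([-0.02814143, -0.04575373, -0.0607103 ]), 'grip_width': 91.87707977834401}
scene 46.25886569342984 273.3973236323784 212.95585622905892 [[-0.429, 0.903, 0.021, 341.706], [0.473, 0.244, -0.846, -182.642], [-0.769, -0.354, -0.532, 1615.91], [0.0, 0.0, 0.0, 1.0]]
top 43.015958463948095 289.87985882565846 212.46950902304562 [[-0.004, -1.0, -0.001, -116.906], [-0.997, 0.004, -0.075, 565.199], [0.075, 0.001, -0.997, 1280.603], [0.0, 0.0, 0.0, 1.0]]
```

View pics/scene0.png

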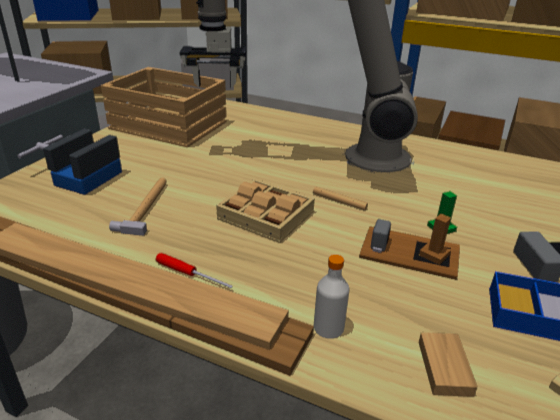

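View pics/top0.png

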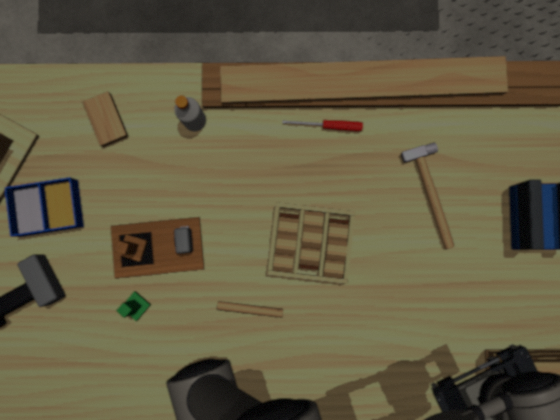

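The scene picture shows two tamper shapes: brown at (438,240), on the dark pad of the board, and green at (445,212), on the bare bench. In the top view they are at (133,248) and (134,305). The brown one on the pad fits the description. I'll confirm that in enlarged crops.

```bash
cat > h.py <<'E'
import numpy as np, cv2
from plant import sensors, capture, bot
def cam(n):
    c=capture(n); V=np.array(c["view"]); f=c["frame"].shape[0]/2/np.tan(np.radians(c["vfov"])/2)
    return c["frame"],V,f,c["cx"],c["cy"]
def proj(C,P):
    _,V,f,cx,cy=C; p=np.atleast_2d(P)@V[:3,:3].T+V[:3,3]
    return np.c_[f*p[:,0]/p[:,2]+cx,f*p[:,1]/p[:,2]+cy]
def back(C,u,v,z):
    _,V,f,cx,cy=C; R=V[:3,:3]; o=-R.T@V[:3,3]; d=R.T@np.array([(u-cx)/f,(v-cy)/f,1]); return o+d*(z-o[2])/d[2]
def crop(C,x0,y0,x1,y1,s,fn):
    cv2.imwrite(fn,cv2.resize(C[0][y0:y1,x0:x1],None,fx=s,fy=s,interpolation=cv2.INTER_CUBIC))
E
python3 - <<'E'
from h import *
T=cam("top");S=cam("scene")
crop(T,100,210,210,320,5,"pics/t1.png")
crop(T,255,195,365,295,6,"pics/t2.png")
crop(S,350,180,480,280,6,"pics/s1.png")
crop(S,205,170,325,245,6,"pics/s2.png")
E
```

```text
(no output)
```

View pics/t1.png

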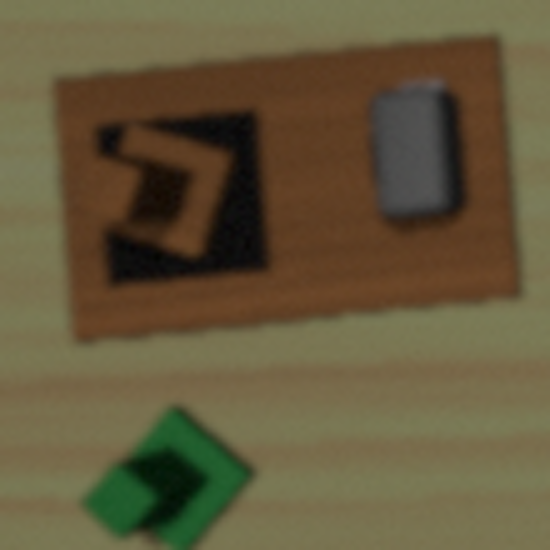

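View pics/t2.png

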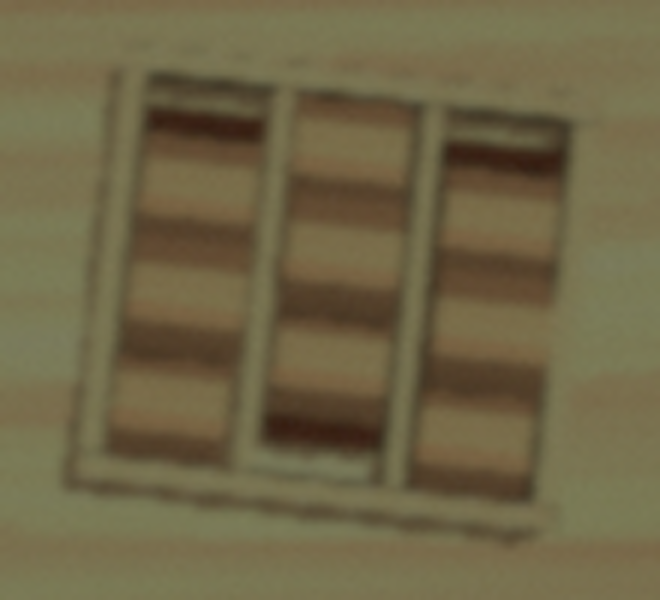

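View pics/s1.png

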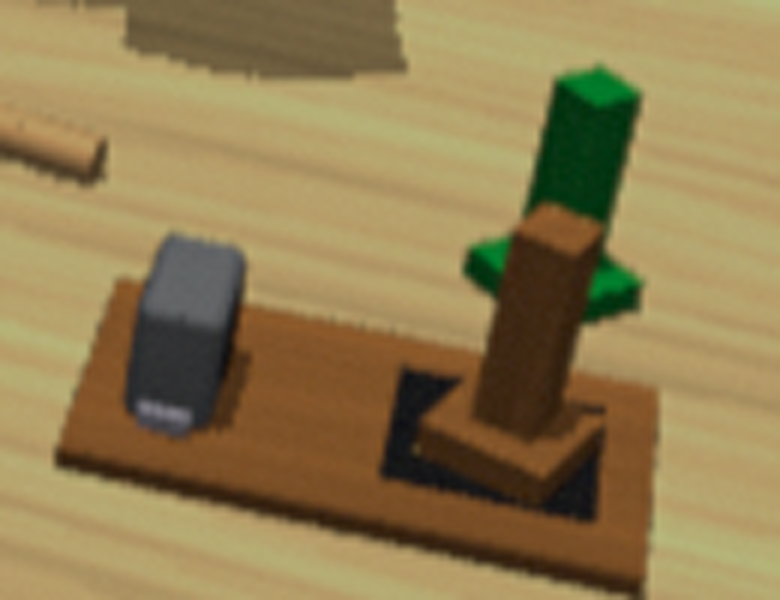

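View pics/s2.png

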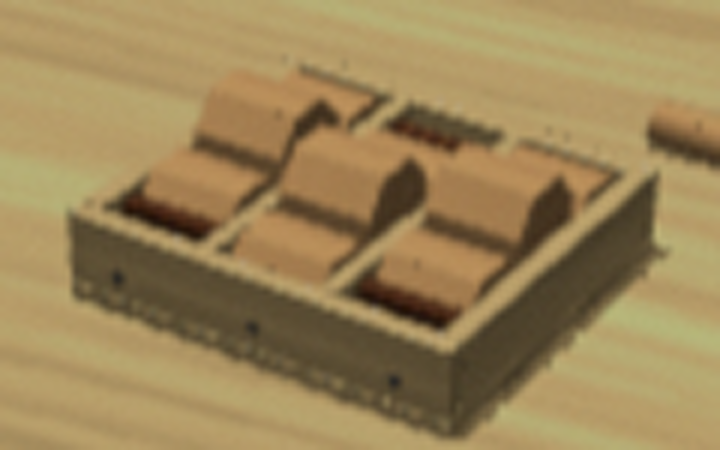

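The crops confirm it: the brown tamper stands on the black pad, and the green lookalike is on the bench. Next I'll fit the bin, board and tamper poses to corner pixels from both views and check them with an overlay.

```bash
cat > fit.py <<'E'
from h import *
from scipy.optimize import least_squares
def box(x,y,z0,z1): return np.array([[sx*x/2,sy*y/2,z] for z in(z0,z1) for sx,sy in((1,1),(-1,1),(-1,-1),(1,-1))])
def place(P,q): c,s=np.cos(q[2]),np.sin(q[2]); return np.c_[q[0]+c*P[:,0]-s*P[:,1],q[1]+s*P[:,0]+c*P[:,1],P[:,2]]
def fit(obs,q0):
    # obs: list of (C, Pbody, (u,v))
    f=lambda q:np.concatenate([(proj(C,place(np.array([P]),q))[0]-uv) for C,P,uv in obs])
    r=least_squares(f,q0,x_scale=[1,1,.01],loss='soft_l1'); return r.x,r.fun.reshape(-1,2)
T1=lambda a,b:(100+(a-2)/5,210+(b-2)/5); T2=lambda a,b:(255+(a-2.5)/6,195+(b-2.5)/6)
S1=lambda a,b:(350+(a-2.5)/6,180+(b-2.5)/6); S2=lambda a,b:(205+(a-2.5)/6,170+(b-2.5)/6)
def draw(C,P,col,s,x0,y0,im):
    p=((proj(C,P)-[x0,y0])*s+(s-1)/2).astype(int)
    for i in range(4):
        for a,b in((i,(i+1)%4),(4+i,4+(i+1)%4),(i,i+4)): cv2.line(im,tuple(map(int,p[a])),tuple(map(int,p[b])),col,1)
E
cat > f1.py <<'E'
from fit import *
T=cam("top");S=cam("scene")
b=[(S,[-87,-96,44],None)]
# bin: +x image up(top) ; scene: near side is +x
h=(87,96)
ob=[(T,[87,96,44],T2(115,70)),(T,[-87,96,44],T2(68,487)),(T,[-87,-96,44],T2(552,512)),(T,[87,-96,44],T2(573,120)),
 (S,[87,96,44],S2(455,347)),(S,[87,-96,44],S2(70,205)),(S,[-87,96,44],S2(657,172)),(S,[87,96,0],S2(458,432)),(S,[87,-96,0],S2(73,290))]
ob=[(C,np.array(P,float),np.array(u)) for C,P,u in ob]
qb,r=fit(ob,[550,-180,-.1]); print("bin",qb,r.round(1).tolist())
ob=[(T,[65,110,12],T1(55,80)),(T,[65,-110,12],T1(500,37)),(T,[-65,-110,12],T1(522,297)),(T,[-65,110,12],T1(75,342)),
 (S,[65,110,12],S1(645,582)),(S,[-65,110,12],S1(658,388)),(S,[65,-110,12],S1(58,455)),(S,[-65,-110,12],S1(118,280))]
ob=[(C,np.array(P,float),np.array(u)) for C,P,u in ob]
qr,r=fit(ob,[550,180,.1]); print("rest",qr,r.round(1).tolist())
ob=[(T,[26,26,16],T1(130,122)),(T,[26,-26,16],T1(237,150)),(T,[-26,-26,16],T1(202,260)),
 (S,[26,-26,16],S1(420,433)),(S,[26,26,16],S1(540,480)),(S,[-26,26,16],S1(605,425)),(S,[26,26,0],S1(535,502)),
 (S,[-13,-13,104],S1(550,203)),(S,[-13,13,104],S1(604,227)),(S,[13,-13,104],S1(513,232)),(S,[13,13,104],S1(572,258))]
ob=[(C,np.array(P,float)+[0,0,12],np.array(u)) for C,P,u in ob]
qt,r=fit(ob,[550,200,-.3]); print("tamper",qt,r.round(1).tolist())
print("pad from dark", [back(T,*T1(a,b),12).round(1).tolist() for a,b in((97,128),(255,110),(268,268),(108,283))])
np.savez("poses.npz",qb=qb,qr=qr,qt=qt)
for C,x0,y0,x1,y1,s,n in((T,100,210,210,320,5,"o1"),(S,350,180,480,280,6,"o2"),(T,255,195,365,295,6,"o3"),(S,205,170,325,245,6,"o4")):
    im=cv2.resize(C[0][y0:y1,x0:x1],None,fx=s,fy=s,interpolation=cv2.INTER_CUBIC)
    draw(C,place(box(174,192,0,44),qb),(255,255,0),s,x0,y0,im)
    draw(C,place(box(130,220,0,12),qr),(255,255,0),s,x0,y0,im)
    draw(C,place(box(52,52,12,28),qt),(0,255,255),s,x0,y0,im)
    draw(C,place(box(26,26,28,116),qt),(255,0,255),s,x0,y0,im)
    cv2.imwrite(f"pics/{n}.png",im)
ims=[cv2.resize(cv2.imread(f"pics/o{i}.png"),(390,290)) for i in(1,2,3,4)]
cv2.imwrite("pics/o.png",np.vstack([np.hstack(ims[:2]),np.hstack(ims[2:])]))
E
python3 f1.py
```

```text
bin [ 4.85015048e+02 -1.67923277e+02 -1.14489468e-01] [[0.7, -1.8], [0.4, 1.1], [0.0, 5.9], [3.9, -1.4], [0.5, 0.4], [0.6, 0.8], [1.0, -1.0], [-0.5, 1.2], [0.7, 1.1]]
rest [4.81640916e+02 2.07742372e+02 9.70868190e-02] [[-0.9, -0.3], [-0.7, -0.7], [-0.4, 0.1], [-0.9, 0.3], [-0.3, -0.2], [-0.2, -0.1], [-1.1, -1.1], [-0.8, -0.7]]
tamper [ 4.80979417e+02  2.62982386e+02 -2.94818649e-01] [[-0.5, 0.1], [-1.5, 0.6], [-1.1, -0.7], [-0.6, -1.7], [0.3, 0.0], [-0.2, -0.7], [-0.3, 2.0], [-1.7, 0.0], [0.2, 0.4], [-0.9, -0.3], [0.3, -0.2]]
pad from dark [[511.3, 300.1, 12.0], [519.8, 222.7, 12.0], [442.5, 215.2, 12.0], [435.6, 293.2, 12.0]]
```

View pics/o.png

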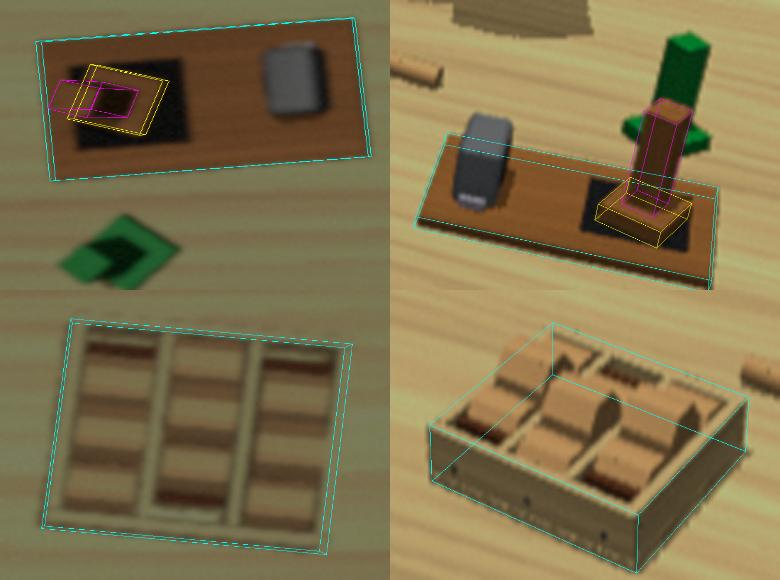

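```bash
python3 - <<'E'
import re
s=open("f1.py").read()
i=s.index("ob=[(T,[87,96"); j=s.index(" (S,[87,96,44]")
s=s[:i]+"""ob=[(T,[87,96,44],T2(115,70)),(T,[-87,96,44],T2(68,487)),(T,[77,86,44],T2(147,75)),(T,[77,34,44],T2(273,88)),(T,[77,-34,44],T2(445,108)),(T,[77,-86,44],T2(570,120)),
 (T,[-77,86,44],T2(107,455)),(T,[-77,34,44],T2(232,465)),(T,[-77,-34,44],T2(408,488)),(T,[-77,-86,44],T2(535,500)),
"""+s[j:]
s=s.replace('draw(C,place(box(130,','[draw(C,place(box(154,52,8,44)+[0,y,0],qb),(0,0,255),s,x0,y0,im) for y in (-60,0,60)]\n    draw(C,place(box(130,')
open("f1.py","w").write(s)
E
python3 f1.py
```

```text
bin [ 4.89565723e+02 -1.69077536e+02 -1.03991337e-01] [[0.8, -3.3], [1.2, -0.3], [-0.8, 0.4], [-0.3, 0.4], [-0.7, -0.1], [0.0, 0.0], [-0.7, 1.2], [0.2, 1.8], [-0.7, 0.8], [-0.1, 1.0], [-0.2, 1.1], [-0.7, 1.8], [-0.2, -0.6], [-1.2, 2.0], [-0.5, 2.1]]
rest [4.81640916e+02 2.07742372e+02 9.70868190e-02] [[-0.9, -0.3], [-0.7, -0.7], [-0.4, 0.1], [-0.9, 0.3], [-0.3, -0.2], [-0.2, -0.1], [-1.1, -1.1], [-0.8, -0.7]]
tamper [ 4.80979417e+02  2.62982386e+02 -2.94818649e-01] [[-0.5, 0.1], [-1.5, 0.6], [-1.1, -0.7], [-0.6, -1.7], [0.3, 0.0], [-0.2, -0.7], [-0.3, 2.0], [-1.7, 0.0], [0.2, 0.4], [-0.9, -0.3], [0.3, -0.2]]
pad from dark [[511.3, 300.1, 12.0], [519.8, 222.7, 12.0], [442.5, 215.2, 12.0], [435.6, 293.2, 12.0]]
```

View pics/o3.png

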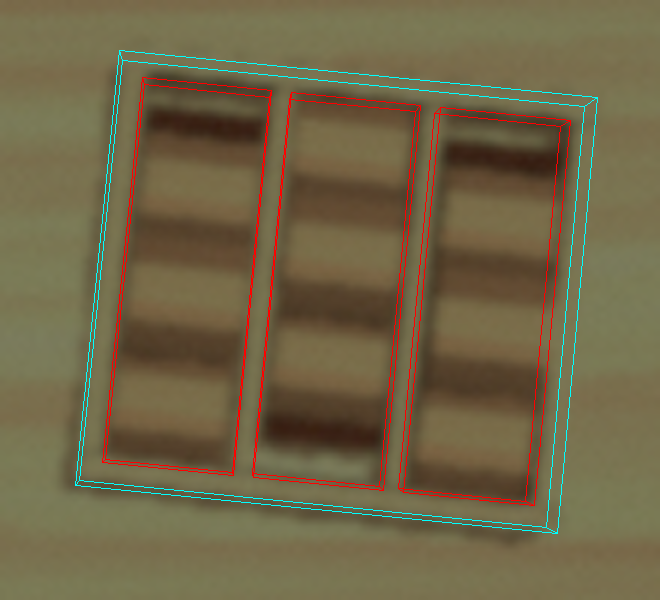

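View pics/o4.png

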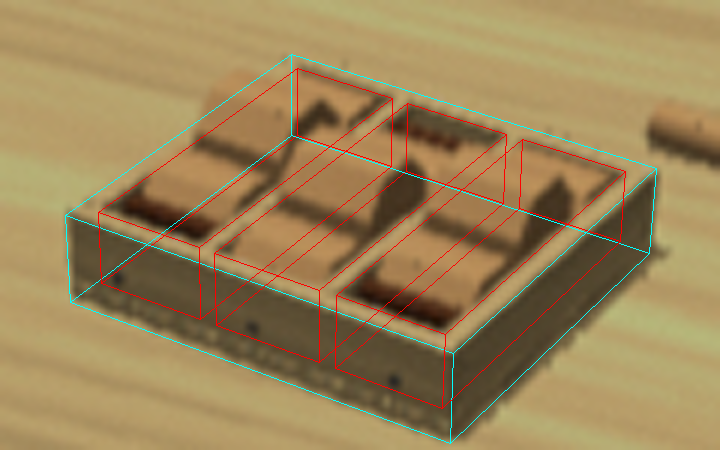

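```bash
cat >> h.py <<'E'
from scipy.spatial.transform import Rotation as Ro
def state():
    o=sensors.get_obs(); R=Ro.from_euler('xyz',o['tcp_rot']).as_matrix(); return o,R
def delta(target,spinto=None):
    """dx,dy,dz cm to world target; spin so that tool y is along world yaw angle spinto (mod pi)"""
    o,R=state(); d=R.T@(np.array(target)-o['tool_pos'])/10
    a=None
    if spinto is not None:
        w=np.array([np.cos(spinto),np.sin(spinto),0]); v=R.T@w; a=np.arctan2(v[2],v[1]); a=(a+np.pi/2)%np.pi-np.pi/2
    return d.round(2),a
def show():
    o,R=state(); print("t%.2f"%o['time'],"pos",o['tool_pos'].round(1),"F",o['contact_force'].round(1),"M",o['moment'].round(2),"w%.1f"%o['grip_width'],"yang %.3f"%np.arctan2(R[1,1],R[0,1]),"xax",R[:,0].round(3),"q",o['joint_positions'].round(2))
E
python3 - <<'E'
from fit import *
show(); o,R=state(); print(R.round(3))
T=cam("top")
for n,pts in (('c',[(200,185),(185,295),(170,400)]),('b',[(355,135),(340,245),(330,360)]),('a',[(500,220),(487,335),(475,435)])):
    print(n,[back(T,*T2(*p),z).round(1)[:2].tolist() for p,z in zip(pts,(48,69,48))])
print("greentop",back(T,*T1(125,497),104))
for q in ((488,-168.5,-.106),): print(place(np.array([[0,-60,48],[0,0,48],[0,60,48.]]),q))
print(place(np.array([[0,55,12.]]),(481.6,207.7,.097)))
for t,s in (([450,-150,230],None),([481,262,230],-.295),([481,262,230],-.295+np.pi/2)): print(delta(t,s))
E
```

```text
t0.40 pos [ 222.6 -475.4  226.6] F [ 0.6 -0.3  0.4] M [-0.02 -0.03  0.01] w91.7 yang -1.133 xax [-0.  0. -1.] q [-1.28  0.34  1.52 -0.    1.28 -0.15]
[[-0.     0.424 -0.906]
 [ 0.    -0.906 -0.424]
 [-1.    -0.    -0.   ]]
c [[531.7, -114.6], [487.6, -108.6], [446.5, -102.3]]
b [[551.4, -176.4], [506.9, -169.3], [462.0, -165.8]]
a [[517.2, -233.8], [471.6, -226.4], [432.2, -223.0]]
greentop [341.57971883 254.56053202 104.        ]
[[ 481.65190347 -228.1632355    48.        ]
 [ 488.         -168.5          48.        ]
 [ 494.34809653 -108.8367645    48.        ]]
[[476.27336223 262.44145532  12.        ]]
(array([ -0.33, -19.83, -34.39]), None)
(array([ -0.33, -55.83, -54.67]), np.float64(-0.8379905108090775))
(array([ -0.33, -55.83, -54.67]), np.float64(0.7328058228929071))
```

```bash
python3 -m crank '[{"dy":-19.8,"dz":-34.4,"spin":-0.2},{"dy":-19.8,"dz":-34.4,"spin":-0.2},{"dy":-19.8,"dz":-34.4,"spin":-0.3},{"dy":-19.8,"dz":-34.4,"spin":-0.3},{"dy":-19.8,"dz":-34.4,"spin":-0.4},{"dy":-19.8,"dz":-34.4,"spin":-0.4},{"dy":-19.8,"dz":-34.4,"spin":-0.5},{"dy":-19.8,"dz":-34.4,"spin":-0.5},{"dy":-19.8,"dz":-34.4,"spin":-0.6},{"dy":-55.8,"dz":-54.7,"spin":-0.84},{"dy":-55.8,"dz":-54.7,"spin":-0.84},{"dy":-55.8,"dz":-54.7,"spin":-0.84},{"dy":-55.8,"dz":-54.7,"spin":-0.84},{"dy":-55.8,"dz":-54.7,"spin":-0.84},{"dy":-55.8,"dz":-54.7,"spin":-0.84},{"dy":-55.8,"dz":-54.7,"spin":-0.84},{"dy":-55.8,"dz":-54.7,"spin":-0.84},{"dy":-55.8,"dz":-54.7,"spin":-0.84},{"dy":-55.8,"dz":-54.7,"spin":-0.84},{"dy":-55.8,"dz":-54.7,"spin":-0.84}]' 100
python3 - <<'E'
from h import *
show(); print(delta([481,262,230],-.295))
T=cam("top"); S=cam("scene"); crop(T,60,180,220,320,5,"pics/t3.png"); crop(S,350,90,500,270,4,"pics/s3.png")
E
```

```text
t0.45 pos [ 222.6 -475.4  226.7] F [ 0.6  0.4 -0.3] M [ 0.01  0.07 -0.01] w91.4 yang -1.133 xax [-0.  0. -1.] q [-1.28  0.34  1.52 -0.    1.28 -0.15]
(array([ -0.33, -55.83, -54.67]), np.float64(-0.8379905108090775))invalid input at $[0]: expected keys dx, dy, dz, spin
```

View pics/s3.png

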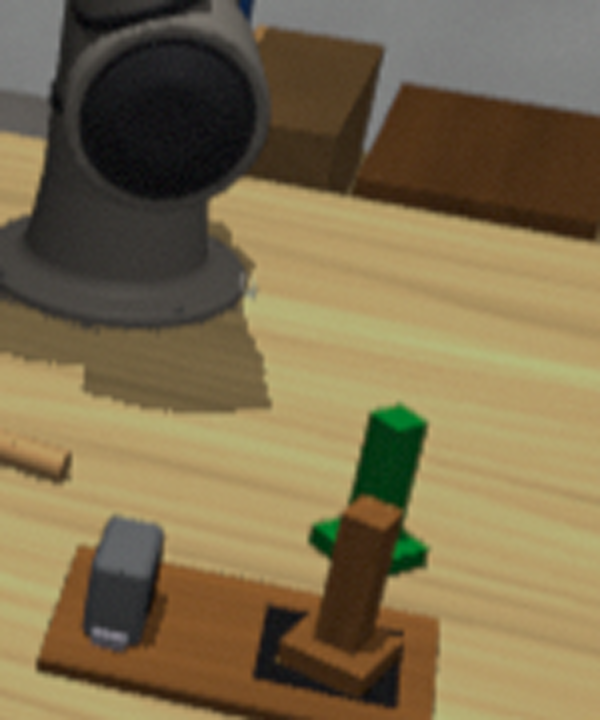

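The command was refused because every key must be present in each row, and nothing moved. I'll retype it with all four keys.

```bash
python3 -m crank '[{"dx":0,"dy":-19.8,"dz":-34.4,"spin":-0.2},{"dx":0,"dy":-19.8,"dz":-34.4,"spin":-0.2},{"dx":0,"dy":-19.8,"dz":-34.4,"spin":-0.3},{"dx":0,"dy":-19.8,"dz":-34.4,"spin":-0.3},{"dx":0,"dy":-19.8,"dz":-34.4,"spin":-0.4},{"dx":0,"dy":-19.8,"dz":-34.4,"spin":-0.4},{"dx":0,"dy":-19.8,"dz":-34.4,"spin":-0.5},{"dx":0,"dy":-19.8,"dz":-34.4,"spin":-0.5},{"dx":0,"dy":-19.8,"dz":-34.4,"spin":-0.6},{"dx":0,"dy":-55.8,"dz":-54.7,"spin":-0.84},{"dx":0,"dy":-55.8,"dz":-54.7,"spin":-0.84},{"dx":0,"dy":-55.8,"dz":-54.7,"spin":-0.84},{"dx":0,"dy":-55.8,"dz":-54.7,"spin":-0.84},{"dx":0,"dy":-55.8,"dz":-54.7,"spin":-0.84},{"dx":0,"dy":-55.8,"dz":-54.7,"spin":-0.84},{"dx":0,"dy":-55.8,"dz":-54.7,"spin":-0.84},{"dx":0,"dy":-55.8,"dz":-54.7,"spin":-0.84},{"dx":0,"dy":-55.8,"dz":-54.7,"spin":-0.84},{"dx":0,"dy":-55.8,"dz":-54.7,"spin":-0.84},{"dx":0,"dy":-55.8,"dz":-54.7,"spin":-0.84}]' 100
python3 - <<'E'
from h import *
show(); print(delta([481,262,230],-.295))
T=cam("top"); S=cam("scene"); crop(T,60,180,220,320,5,"pics/t4.png"); crop(S,350,90,500,270,4,"pics/s4.png")
E
```

```text
time: 2.22
tool_pos: [481.1, 266.6, 226.6]
tcp_rot: [-3.117, 1.569, 1.306]
contact_force: [-0.7, -0.0, -0.6]
grip_width: 92.1
t2.22 pos [481.1 266.6 226.6] F [-0.7 -0.  -0.6] M [ 0.03 -0.02 -0.02] w92.1 yang -0.290 xax [ 0.     0.002 -1.   ] q [0.37 0.39 1.46 0.   1.3  0.66]
(array([-0.34,  0.12,  0.44]), np.float64(0.005276943037320514))
```

View pics/s4.png

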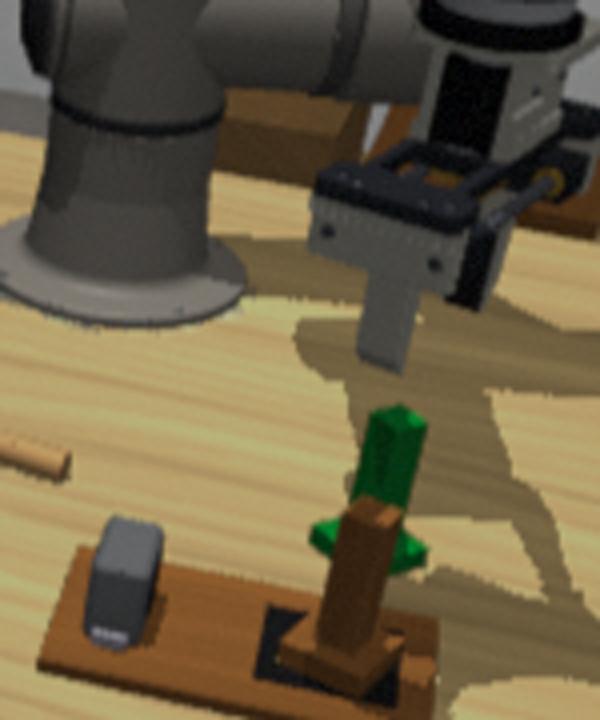

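```bash
python3 -m crank '[{"dx":6,"dy":0,"dz":0,"spin":0},{"dx":6,"dy":0,"dz":0,"spin":0},{"dx":6,"dy":0,"dz":0,"spin":0}]'
python3 - <<'E'
from h import *
show(); print(delta([481,262,73],-.295))
S=cam("scene"); crop(S,350,90,500,270,4,"pics/s5.png")
T=cam("top"); crop(T,60,180,220,320,4,"pics/t5.png")
E
```

```text
time: 2.57
tool_pos: [478.9, 259.8, 162.6]
tcp_rot: [-0.863, 1.562, -2.728]
contact_force: [-0.6, -1.1, -0.2]
grip_width: 91.6
t2.57 pos [478.9 259.8 162.6] F [-0.6 -1.1 -0.2] M [-0.06 -0.01  0.04] w91.6 yang -0.294 xax [-0.008 -0.003 -1.   ] q [ 0.36  0.44  1.56 -0.    1.15  0.65]
(array([ 8.96,  0.19, -0.32]), np.float64(0.0014090383942511053))
```

View pics/t5.png

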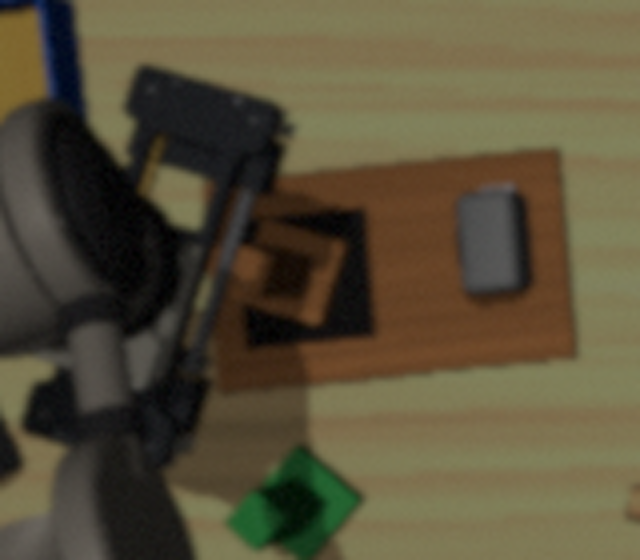

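View pics/s5.png

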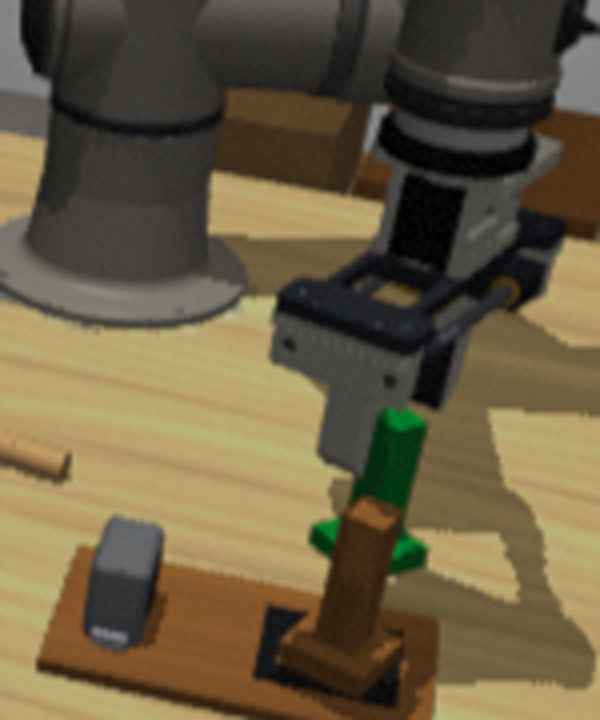

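```bash
python3 - <<'E'
from fit import *
S=cam("scene"); T=cam("top")
print(((proj(S,[[479,260,163],[523,246,163],[435,273,163],[341,254,104],[341,254,0],[481,262,116]])-[350,90])*4).round())
print(((proj(T,[[479,260,163],[523,246,163],[435,273,163],[481,262,116]])-[60,180])*4).round())
E
```

```text
[[382. 436.]
 [341. 467.]
 [418. 406.]
 [388. 415.]
 [354. 555.]
 [368. 511.]]
[[219. 271.]
 [247. 190.]
 [194. 353.]
 [243. 268.]]
```

```bash
python3 -m crank '[{"dx":3,"dy":0,"dz":0,"spin":0},{"dx":6,"dy":0,"dz":0,"spin":0},{"dx":9,"dy":0,"dz":0,"spin":0},{"dx":9,"dy":0,"dz":0,"spin":0},{"dx":9,"dy":0,"dz":0,"spin":0}]'
python3 - <<'E'
from h import *
show(); print(delta([481,260.5,73],-.295))
S=cam("scene"); crop(S,380,130,500,270,5,"pics/s6.png")
E
```

```text
time: 3.18
tool_pos: [481.7, 261.6, 77.3]
tcp_rot: [-0.756, 1.57, -2.62]
contact_force: [1.0, 0.2, -0.8]
grip_width: 91.8
t3.18 pos [481.7 261.6  77.3] F [ 1.   0.2 -0.8] M [-0.04 -0.07 -0.01] w91.8 yang -0.293 xax [-0.001 -0.    -1.   ] q [ 0.36  0.55  1.65 -0.    0.95  0.65]
(array([ 0.43, -0.03,  0.12]), np.float64(0.0016638866541454078))
```

View pics/s6.png

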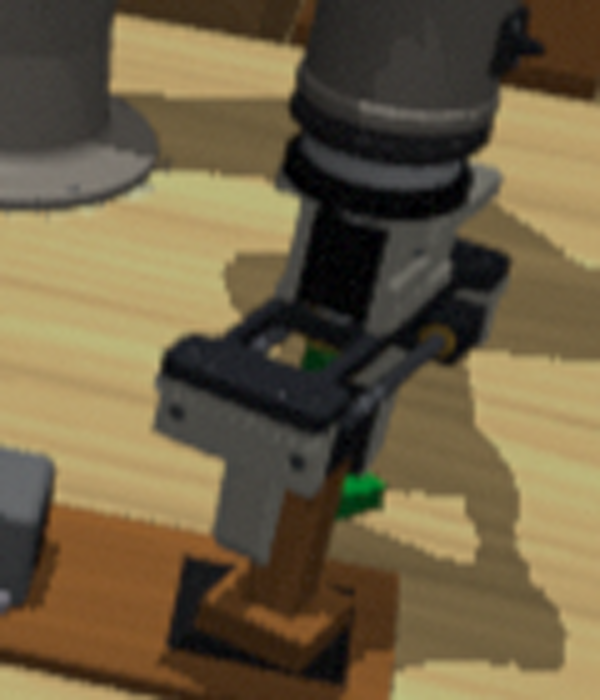

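```bash
python3 -m crank '[{"dx":0,"dy":0,"dz":0,"spin":0},{"dx":0,"dy":0,"dz":0,"spin":0},{"dx":0,"dy":0,"dz":0,"spin":0},{"dx":0,"dy":0,"dz":0,"spin":0},{"dx":0,"dy":0,"dz":0,"spin":0},{"dx":0,"dy":0,"dz":0,"spin":0},{"dx":0,"dy":0,"dz":0,"spin":0},{"dx":0,"dy":0,"dz":0,"spin":0},{"dx":0,"dy":0,"dz":0,"spin":0},{"dx":0,"dy":0,"dz":0,"spin":0}]' 0
python3 - <<'E'
from h import *
show()
E
```

```text
time: 4.07
tool_pos: [481.4, 261.7, 76.6]
tcp_rot: [-0.569, 1.571, -2.433]
contact_force: [0.4, -0.1, -0.1]
grip_width: 29.9
t4.07 pos [481.4 261.7  76.6] F [ 0.4 -0.1 -0.1] M [-0.05 -0.07 -0.02] w29.9 yang -0.293 xax [-0. -0. -1.] q [ 0.36  0.55  1.65 -0.    0.94  0.65]
```

```bash
python3 -m crank '[{"dx":0,"dy":0,"dz":0,"spin":0},{"dx":0,"dy":0,"dz":0,"spin":0},{"dx":0,"dy":0,"dz":0,"spin":0},{"dx":0,"dy":0,"dz":0,"spin":0}]' 0
python3 - <<'E'
from h import *
show()
S=cam("scene"); crop(S,380,130,500,270,5,"pics/s7.png")
E
```

```text
time: 4.4
tool_pos: [481.2, 261.7, 76.4]
tcp_rot: [-0.729, 1.57, -2.593]
contact_force: [0.9, 0.9, -2.8]
grip_width: 26.0
t4.40 pos [481.2 261.7  76.4] F [ 0.9  0.9 -2.8] M [-0.09 -0.08  0.03] w26.0 yang -0.293 xax [-0.001 -0.    -1.   ] q [ 0.36  0.55  1.65 -0.    0.94  0.65]
```

View pics/s7.png

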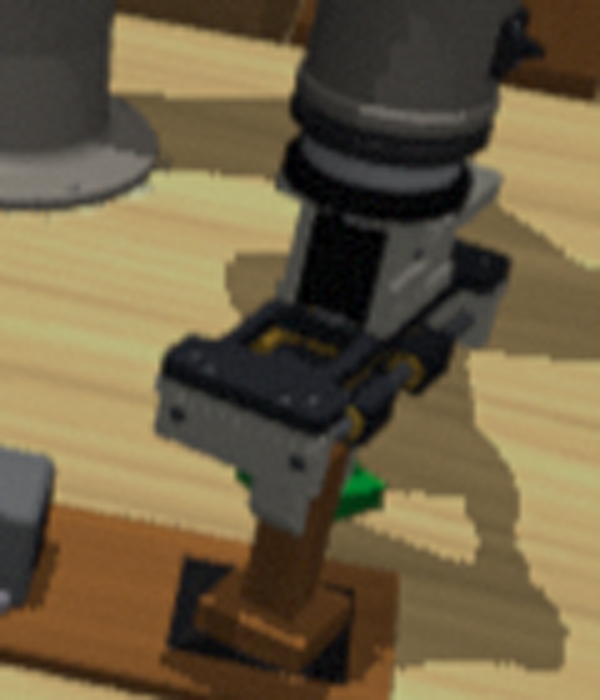

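```bash
python3 -m crank '[{"dx":-2,"dy":0,"dz":0,"spin":0},{"dx":-4,"dy":0,"dz":0,"spin":0},{"dx":-6,"dy":0,"dz":0,"spin":0},{"dx":-8,"dy":0,"dz":0,"spin":0},{"dx":-8,"dy":0,"dz":0,"spin":0},{"dx":-8,"dy":0,"dz":0,"spin":0}]'
python3 - <<'E'
from h import *
show(); print(delta([486,-108,157],-.106))
S=cam("scene"); crop(S,380,110,500,270,4,"pics/s8.png")
E
```

```text
time: 4.95
tool_pos: [481.8, 261.9, 157.0]
tcp_rot: [2.144, 1.569, 0.28]
contact_force: [0.1, 0.1, -4.3]
grip_width: 26.0
t4.95 pos [481.8 261.9 157. ] F [ 0.1  0.1 -4.3] M [-0.06 -0.03  0.03] w26.0 yang -0.293 xax [ 0.002  0.001 -1.   ] q [ 0.36  0.45  1.56 -0.    1.13  0.65]
(array([-2.000e-02,  1.108e+01,  3.529e+01]), np.float64(-0.18697987712691355))
```

View pics/s8.png

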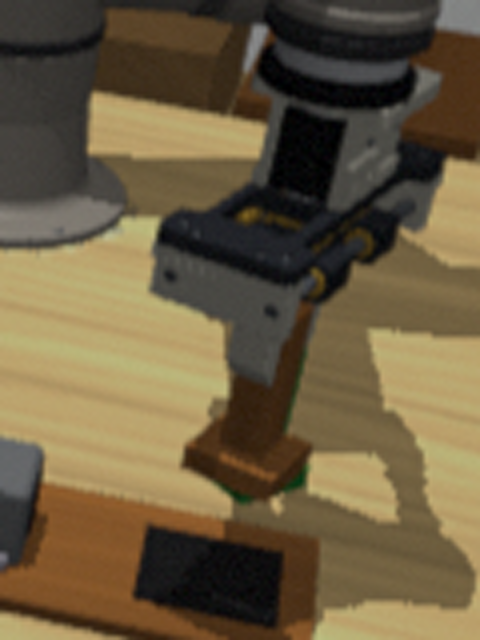

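```bash
python3 -m crank '[{"dx":0,"dy":0.6,"dz":2,"spin":0},{"dx":0,"dy":1.9,"dz":6,"spin":-0.05},{"dx":0,"dy":3.1,"dz":10,"spin":-0.1},{"dx":0,"dy":4.4,"dz":14,"spin":-0.19},{"dx":0,"dy":5.6,"dz":18,"spin":-0.19},{"dx":0,"dy":6.9,"dz":22,"spin":-0.19},{"dx":0,"dy":8.2,"dz":26,"spin":-0.19},{"dx":0,"dy":9.4,"dz":30,"spin":-0.19},{"dx":0,"dy":10.5,"dz":33.5,"spin":-0.19},{"dx":0,"dy":11.0,"dz":35.2,"spin":-0.19},{"dx":0,"dy":11.1,"dz":35.3,"spin":-0.19},{"dx":0,"dy":11.1,"dz":35.3,"spin":-0.19}]'
python3 - <<'E'
from fit import *
show(); print(delta([486,-108,157],-.106))
S=cam("scene"); crop(S,180,80,340,250,4,"pics/s9.png")
T=cam("top"); crop(T,230,170,390,310,5,"pics/t9.png"); crop(T,100,210,210,320,5,"pics/t9b.png")
print(back(S,380+(152+137+282+275)/16,110+(527+597+555+625)/16,12))
E
```

```text
time: 6.0
tool_pos: [484.9, -108.9, 155.0]
tcp_rot: [-1.891, 1.568, 2.716]
contact_force: [0.1, 0.6, -3.3]
grip_width: 26.0
t6.00 pos [ 484.9 -108.9  155. ] F [ 0.1  0.6 -3.3] M [ 0.03 -0.03 -0.  ] w26.0 yang -0.106 xax [-0.003  0.001 -1.   ] q [-0.38  0.37  1.7   0.    1.07 -0.27]
(array([-0.2,  0.1, -0.1]), np.float64(0.00032276366733197115))
[475.84028462 261.16802205  12.        ]
```

View pics/s9.png

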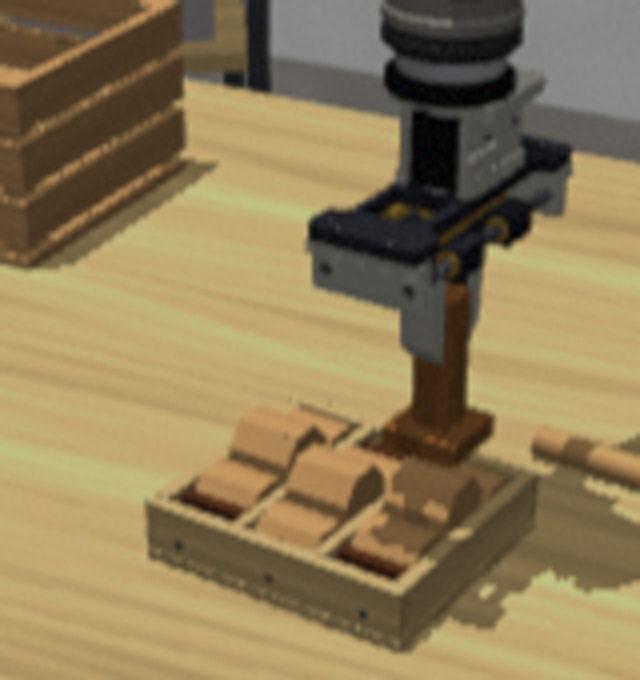

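View pics/t9.png

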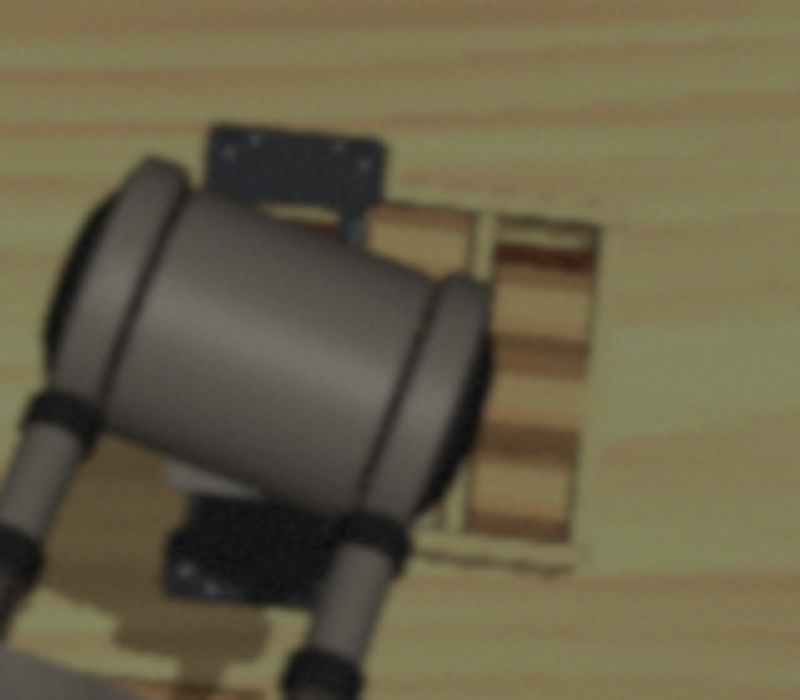

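View pics/t9b.png

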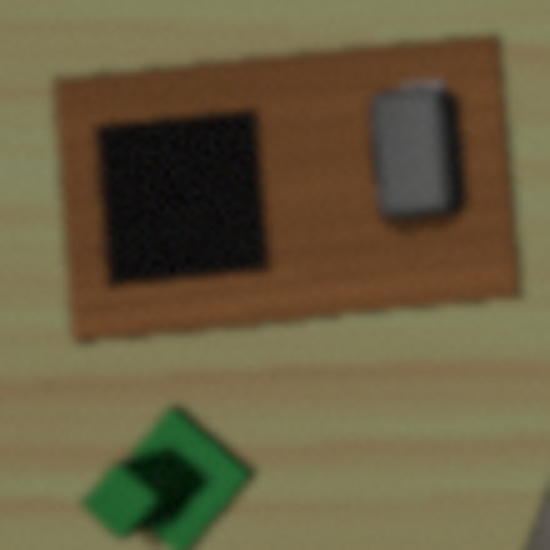

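```bash
python3 -m crank '[{"dx":0.8,"dy":0.1,"dz":-0.1,"spin":0},{"dx":1.6,"dy":0.1,"dz":-0.1,"spin":0},{"dx":1.8,"dy":0.1,"dz":-0.1,"spin":0},{"dx":1.8,"dy":0.1,"dz":-0.1,"spin":0},{"dx":1.8,"dy":0.1,"dz":-0.1,"spin":0}]'
python3 -c "
from h import *
show()
S=cam('scene'); crop(S,200,130,340,250,5,'pics/s10.png')"
```

```text
time: 6.52
tool_pos: [486.8, -106.8, 138.4]
tcp_rot: [-1.76, 1.57, 2.851]
contact_force: [-0.3, -0.2, -2.6]
grip_width: 26.0
t6.52 pos [ 486.8 -106.8  138.4] F [-0.3 -0.2 -2.6] M [-0.01 -0.17 -0.02] w26.0 yang -0.102 xax [-0.001  0.    -1.   ] q [-0.37  0.39  1.72 -0.    1.03 -0.27]
```

View pics/s10.png

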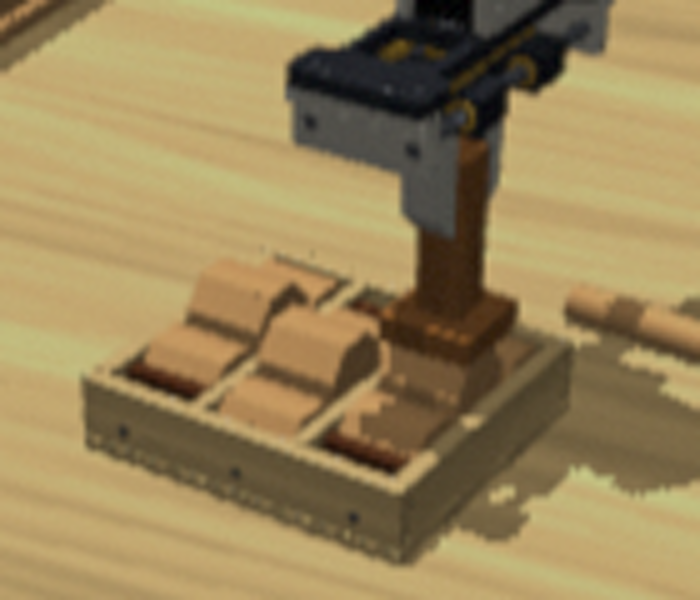

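```bash
python3 -m crank '[{"dx":0.1,"dy":0,"dz":0,"spin":0},{"dx":0.2,"dy":0,"dz":0,"spin":0},{"dx":0.3,"dy":0,"dz":0,"spin":0},{"dx":0.4,"dy":0,"dz":0,"spin":0},{"dx":0.5,"dy":0,"dz":0,"spin":0},{"dx":0.6,"dy":0,"dz":0,"spin":0},{"dx":0.6,"dy":0,"dz":0,"spin":0}]'
python3 -c "
from h import *
show()"
```

```text
time: 7.15
tool_pos: [486.8, -107.4, 132.6]
tcp_rot: [-1.077, 1.571, -2.751]
contact_force: [0.7, -0.1, -2.0]
grip_width: 25.7
t7.15 pos [ 486.8 -107.4  132.6] F [ 0.7 -0.1 -2. ] M [-0.05 -0.09  0.02] w25.7 yang -0.103 xax [-0. -0. -1.] q [-0.37  0.39  1.73 -0.    1.02 -0.27]
```

```bash
python3 -m crank '[{"dx":0.1,"dy":0,"dz":0,"spin":0},{"dx":0.2,"dy":0,"dz":0,"spin":0},{"dx":0.3,"dy":0,"dz":0,"spin":0},{"dx":0.4,"dy":0,"dz":0,"spin":0}]'
python3 -c "
from h import *
show()"
```

```text
time: 7.48
tool_pos: [488.4, -107.8, 129.8]
tcp_rot: [1.357, 1.567, -0.317]
contact_force: [2.9, -0.4, 6.5]
grip_width: 26.1
t7.48 pos [ 488.4 -107.8  129.8] F [ 2.9 -0.4  6.5] M [-0.01 -0.62 -0.04] w26.1 yang -0.103 xax [ 0.004 -0.001 -1.   ] q [-0.37  0.4   1.73  0.    1.   -0.27]
```

```bash
python3 -m crank '[{"dx":0.1,"dy":0,"dz":0,"spin":0},{"dx":0.2,"dy":0,"dz":0,"spin":0},{"dx":0.3,"dy":0,"dz":0,"spin":0},{"dx":0.4,"dy":0,"dz":0,"spin":0}]'
python3 -c "
from h import *
show()
S=cam('scene'); crop(S,200,130,340,250,5,'pics/s11.png')"
```

```text
time: 7.82
tool_pos: [486.3, -107.1, 124.2]
tcp_rot: [-1.76, 1.569, 2.85]
contact_force: [0.6, 0.7, -2.7]
grip_width: 25.7
t7.82 pos [ 486.3 -107.1  124.2] F [ 0.6  0.7 -2.7] M [-0.01 -0.14 -0.02] w25.7 yang -0.103 xax [-0.001  0.    -1.   ] q [-0.37  0.41  1.74 -0.    1.   -0.27]
```

View pics/s11.png

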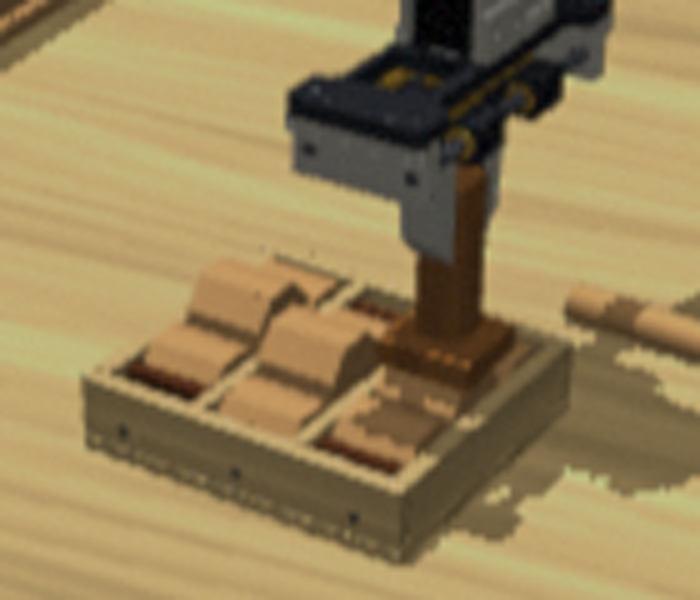

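```bash
python3 -m crank '[{"dx":0.1,"dy":0,"dz":0,"spin":0},{"dx":0.2,"dy":0,"dz":0,"spin":0},{"dx":0.3,"dy":0,"dz":0,"spin":0},{"dx":0.4,"dy":0,"dz":0,"spin":0},{"dx":0.5,"dy":0,"dz":0,"spin":0},{"dx":0.6,"dy":0,"dz":0,"spin":0},{"dx":0.7,"dy":0,"dz":0,"spin":0},{"dx":0.8,"dy":0,"dz":0,"spin":0}]'
python3 -c "
from h import *
show()"
```

```text
time: 8.53
tool_pos: [486.8, -107.4, 116.6]
tcp_rot: [-0.292, 1.571, -1.966]
contact_force: [-0.4, 0.0, -2.7]
grip_width: 25.7
t8.53 pos [ 486.8 -107.4  116.6] F [-0.4  0.  -2.7] M [ 0.01 -0.07  0.02] w25.7 yang -0.103 xax [-0. -0. -1.] q [-0.37  0.42  1.75 -0.    0.98 -0.27]
```

```bash
python3 -m crank '[{"dx":0.1,"dy":0,"dz":0,"spin":0},{"dx":0.2,"dy":0,"dz":0,"spin":0},{"dx":0.3,"dy":0,"dz":0,"spin":0}]'
python3 -c "
from h import *
show()"
python3 -m crank '[{"dx":0.1,"dy":0,"dz":0,"spin":0},{"dx":0.1,"dy":0,"dz":0,"spin":0}]'
python3 -c "
from h import *
show()"
```

```text
time: 8.78
tool_pos: [486.9, -107.4, 113.6]
tcp_rot: [0.508, 1.571, -1.166]
contact_force: [0.2, 0.6, -2.2]
grip_width: 25.7
t8.78 pos [ 486.9 -107.4  113.6] F [ 0.2  0.6 -2.2] M [-0.    0.01  0.04] w25.7 yang -0.103 xax [ 0. -0. -1.] q [-0.37  0.42  1.75 -0.    0.97 -0.27]
time: 8.95
tool_pos: [486.8, -107.3, 112.5]
tcp_rot: [-1.573, 1.571, 3.037]
contact_force: [-0.6, -0.4, -2.1]
grip_width: 25.5
t8.95 pos [ 486.8 -107.3  112.5] F [-0.6 -0.4 -2.1] M [-0.05 -0.07 -0.05] w25.5 yang -0.103 xax [-0.  0. -1.] q [-0.37  0.42  1.75 -0.    0.97 -0.27]
```

```bash
python3 -m crank '[{"dx":0.1,"dy":0,"dz":0,"spin":0},{"dx":0.1,"dy":0,"dz":0,"spin":0}]'
python3 -m crank '[{"dx":0.1,"dy":0,"dz":0,"spin":0},{"dx":0.1,"dy":0,"dz":0,"spin":0}]'
```

```text
time: 9.12
tool_pos: [487.0, -107.3, 112.3]
tcp_rot: [1.25, 1.57, -0.424]
contact_force: [-1.4, 1.5, 4.1]
grip_width: 25.9
time: 9.28
tool_pos: [487.1, -107.4, 112.3]
tcp_rot: [1.226, 1.569, -0.448]
contact_force: [-5.0, 1.9, 12.9]
grip_width: 25.6
```

```bash
python3 -c "
from h import *
show()
S=cam('scene'); crop(S,200,130,340,250,5,'pics/s12.png')"
```

```text
t9.28 pos [ 487.1 -107.4  112.3] F [-5.   1.9 12.9] M [0.25 0.95 0.03] w25.6 yang -0.103 xax [ 0.001 -0.001 -1.   ] q [-0.37  0.42  1.76 -0.    0.96 -0.27]
```

View pics/s12.png

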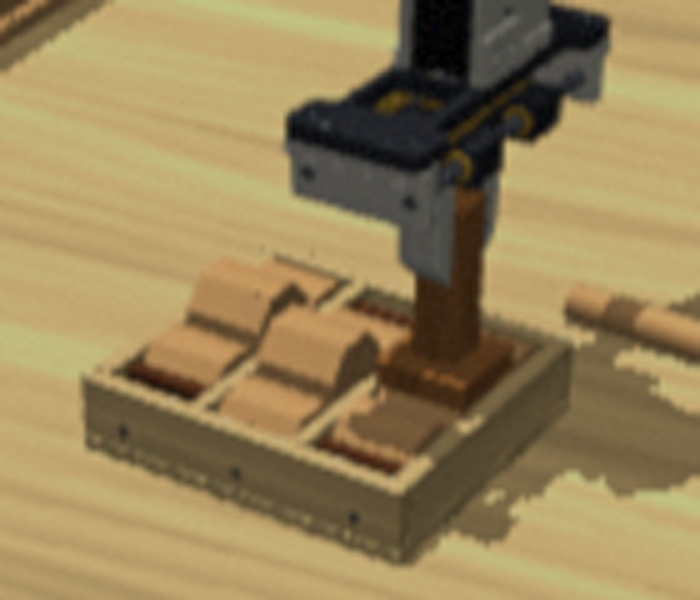

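```bash
python3 -m crank '[{"dx":-0.4,"dy":0,"dz":0,"spin":0},{"dx":-1.5,"dy":0,"dz":0,"spin":0},{"dx":-3,"dy":0,"dz":0,"spin":0},{"dx":-3.6,"dy":0,"dz":0,"spin":0},{"dx":-3.6,"dy":0,"dz":0,"spin":0},{"dx":-3.6,"dy":0,"dz":0,"spin":0}]'
python3 -c "
from h import *
show(); print(delta([497,-169.5,138],-.106))
S=cam('scene'); crop(S,200,130,340,250,5,'pics/s13.png')"
```

```text
time: 9.83
tool_pos: [486.9, -107.4, 146.5]
tcp_rot: [1.069, 1.57, -0.605]
contact_force: [-0.2, -0.0, -3.0]
grip_width: 25.9
t9.83 pos [ 486.9 -107.4  146.5] F [-0.2 -0.  -3. ] M [ 0.01 -0.12 -0.02] w25.9 yang -0.103 xax [ 0. -0. -1.] q [-0.37  0.38  1.71 -0.    1.05 -0.27]
(array([0.85, 1.65, 6.08]), np.float64(0.0029959315063696756))
```

View pics/s13.png

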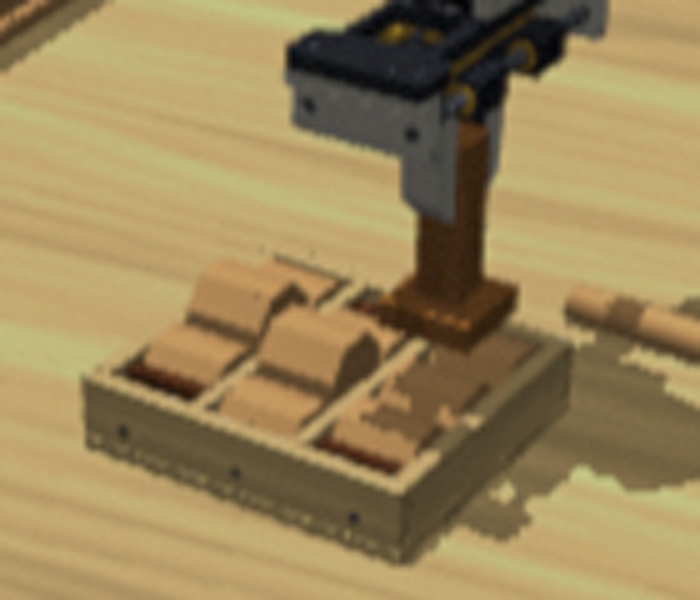

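```bash
python3 -m crank '[{"dx":0,"dy":0.4,"dz":1.5,"spin":0},{"dx":0,"dy":1.0,"dz":3.6,"spin":0},{"dx":0,"dy":1.6,"dz":5.6,"spin":0},{"dx":0,"dy":1.7,"dz":6.1,"spin":0},{"dx":0,"dy":1.7,"dz":6.1,"spin":0},{"dx":0.6,"dy":1.7,"dz":6.1,"spin":0},{"dx":0.9,"dy":1.7,"dz":6.1,"spin":0},{"dx":0.9,"dy":1.7,"dz":6.1,"spin":0}]'
python3 -c "
from h import *
show()
S=cam('scene'); crop(S,200,130,340,250,5,'pics/s14.png')"
```

```text
time: 10.55
tool_pos: [496.6, -168.5, 136.4]
tcp_rot: [-1.995, 1.568, 2.615]
contact_force: [-0.3, -0.4, -3.6]
grip_width: 25.9
t10.55 pos [ 496.6 -168.5  136.4] F [-0.3 -0.4 -3.6] M [ 0.02 -0.04  0.03] w25.9 yang -0.102 xax [-0.002  0.001 -1.   ] q [-0.47  0.43  1.65  0.    1.06 -0.37]
```

View pics/s14.png

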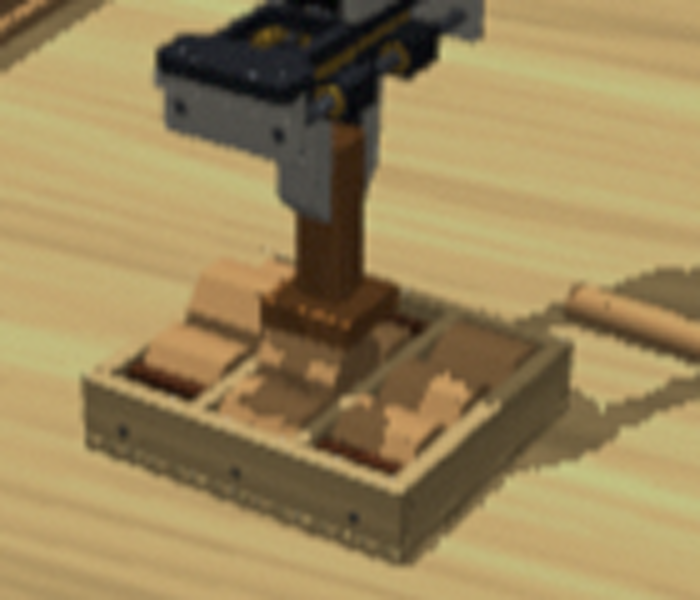

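```bash
python3 -m crank '[{"dx":0.1,"dy":0,"dz":0,"spin":0},{"dx":0.2,"dy":0,"dz":0,"spin":0},{"dx":0.3,"dy":0,"dz":0,"spin":0},{"dx":0.4,"dy":0,"dz":0,"spin":0},{"dx":0.5,"dy":0,"dz":0,"spin":0}]'
python3 -m crank '[{"dx":0.1,"dy":0,"dz":0,"spin":0},{"dx":0.2,"dy":0,"dz":0,"spin":0}]'
python3 -m crank '[{"dx":0.1,"dy":0,"dz":0,"spin":0},{"dx":0.2,"dy":0,"dz":0,"spin":0}]'
```

```text
time: 11.02
tool_pos: [497.5, -169.8, 133.1]
tcp_rot: [0.438, 1.57, -1.236]
contact_force: [-2.8, 0.9, 5.7]
grip_width: 26.2
time: 11.18
tool_pos: [497.3, -169.9, 131.8]
tcp_rot: [0.368, 1.57, -1.306]
contact_force: [-4.2, 0.5, 7.4]
grip_width: 25.8
time: 11.35
tool_pos: [497.3, -170.0, 129.9]
tcp_rot: [0.392, 1.57, -1.282]
contact_force: [-4.4, 0.3, 9.4]
grip_width: 25.9
```

Moving down at about 13 N contact. I'll continue at the same rate.

```bash
python3 -m crank '[{"dx":0.1,"dy":0,"dz":0,"spin":0},{"dx":0.2,"dy":0,"dz":0,"spin":0},{"dx":0.3,"dy":0,"dz":0,"spin":0}]'
python3 -m crank '[{"dx":0.1,"dy":0,"dz":0,"spin":0},{"dx":0.2,"dy":0,"dz":0,"spin":0},{"dx":0.3,"dy":0,"dz":0,"spin":0}]'
python3 -c "
from h import *
show()
S=cam('scene'); crop(S,200,130,340,250,5,'pics/s15.png')"
```

```text
time: 11.6
tool_pos: [497.6, -169.9, 126.1]
tcp_rot: [1.117, 1.57, -0.557]
contact_force: [-1.3, -0.8, -3.2]
grip_width: 25.7
time: 11.85
tool_pos: [497.5, -169.7, 122.4]
tcp_rot: [-1.971, 1.571, 2.638]
contact_force: [-0.6, -0.0, -2.5]
grip_width: 26.1
t11.85 pos [ 497.5 -169.7  122.4] F [-0.6 -0.  -2.5] M [-0.08 -0.13  0.01] w26.1 yang -0.103 xax [-0.  0. -1.] q [-0.47  0.45  1.67  0.    1.02 -0.37]
```

View pics/s15.png

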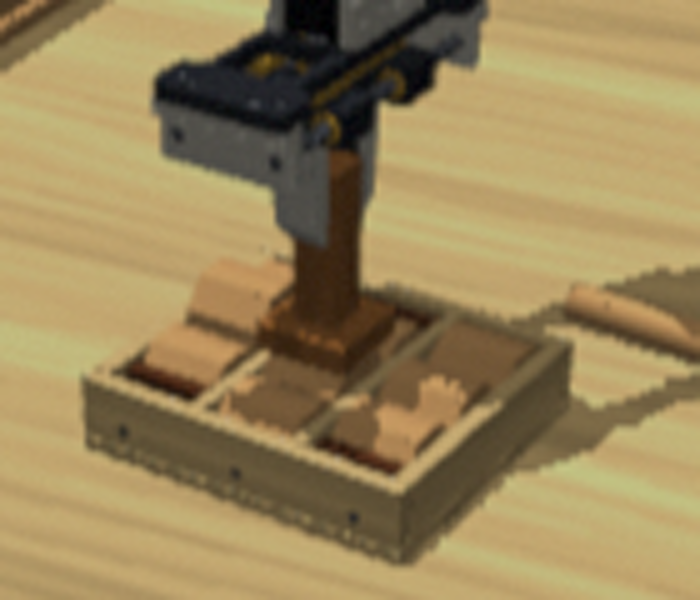

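```bash
python3 -m crank '[{"dx":0.2,"dy":0,"dz":0,"spin":0},{"dx":0.3,"dy":0,"dz":0,"spin":0},{"dx":0.4,"dy":0,"dz":0,"spin":0},{"dx":0.5,"dy":0,"dz":0,"spin":0},{"dx":0.6,"dy":0,"dz":0,"spin":0},{"dx":0.7,"dy":0,"dz":0,"spin":0},{"dx":0.8,"dy":0,"dz":0,"spin":0}]'
python3 -m crank '[{"dx":0.1,"dy":0,"dz":0,"spin":0},{"dx":0.1,"dy":0,"dz":0,"spin":0}]'
python3 -m crank '[{"dx":0.1,"dy":0,"dz":0,"spin":0},{"dx":0.1,"dy":0,"dz":0,"spin":0}]'
```

```text
time: 12.48
tool_pos: [497.5, -169.8, 114.6]
tcp_rot: [-0.226, 1.571, -1.899]
contact_force: [0.2, 0.0, -2.3]
grip_width: 25.7
time: 12.65
tool_pos: [497.4, -169.7, 113.5]
tcp_rot: [-1.798, 1.571, 2.811]
contact_force: [0.3, -0.5, -3.9]
grip_width: 26.0
time: 12.82
tool_pos: [497.5, -169.8, 112.6]
tcp_rot: [-1.267, 1.571, -2.941]
contact_force: [-0.1, -0.1, -3.3]
grip_width: 26.0
```

```bash
python3 -m crank '[{"dx":0.1,"dy":0,"dz":0,"spin":0},{"dx":0.1,"dy":0,"dz":0,"spin":0}]'
python3 -m crank '[{"dx":0.1,"dy":0,"dz":0,"spin":0},{"dx":0.1,"dy":0,"dz":0,"spin":0}]'
```

```text
time: 12.98
tool_pos: [497.6, -169.8, 112.3]
tcp_rot: [1.133, 1.57, -0.541]
contact_force: [-2.7, 0.8, 3.3]
grip_width: 25.8
time: 13.15
tool_pos: [497.7, -169.8, 112.3]
tcp_rot: [1.101, 1.569, -0.572]
contact_force: [-3.2, 1.9, 11.3]
grip_width: 25.6
```

Block b has bottomed at the same height (112.3). Now lift and go to bay a.

```bash
python3 -m crank '[{"dx":-0.4,"dy":0,"dz":0,"spin":0},{"dx":-1.5,"dy":0,"dz":0,"spin":0},{"dx":-3,"dy":0,"dz":0,"spin":0},{"dx":-3.6,"dy":0,"dz":0,"spin":0},{"dx":-3.6,"dy":0,"dz":0,"spin":0},{"dx":-3.6,"dy":0,"dz":0,"spin":0}]'
python3 -c "
from h import *
show(); print(delta([473.5,-227.5,138],-.106))
S=cam('scene'); crop(S,200,130,340,250,5,'pics/s16.png')"
```

```text
time: 13.65
tool_pos: [497.5, -169.8, 146.5]
tcp_rot: [0.973, 1.57, -0.701]
contact_force: [-1.0, 0.7, -3.3]
grip_width: 25.8
t13.65 pos [ 497.5 -169.8  146.5] F [-1.   0.7 -3.3] M [-0.04 -0.03 -0.  ] w25.8 yang -0.103 xax [ 0. -0. -1.] q [-0.47  0.42  1.64 -0.    1.08 -0.37]
(array([ 0.85, -1.79,  5.99]), np.float64(0.003013234852836))
```

View pics/s16.png

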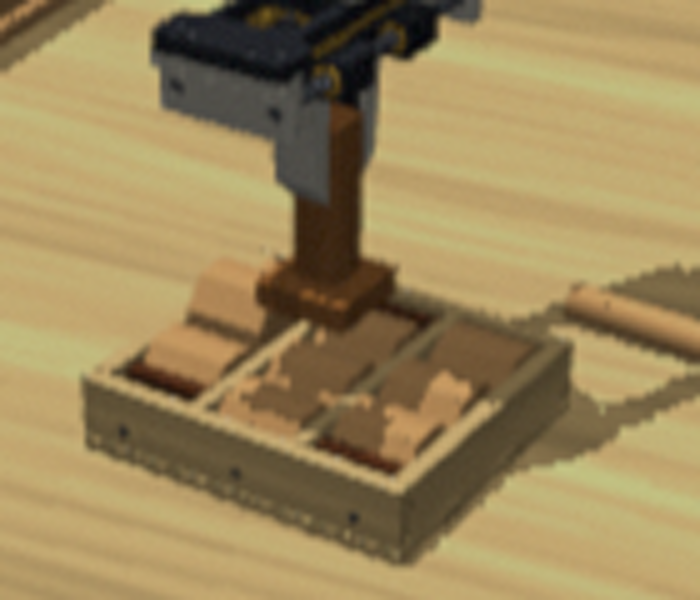

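```bash
python3 -m crank '[{"dx":0,"dy":-0.4,"dz":1.5,"spin":0},{"dx":0,"dy":-1.0,"dz":3.6,"spin":0},{"dx":0,"dy":-1.6,"dz":5.4,"spin":0},{"dx":0,"dy":-1.8,"dz":6.0,"spin":0},{"dx":0,"dy":-1.8,"dz":6.0,"spin":0},{"dx":0.6,"dy":-1.8,"dz":6.0,"spin":0},{"dx":0.9,"dy":-1.8,"dz":6.0,"spin":0},{"dx":0.9,"dy":-1.8,"dz":6.0,"spin":0}]'
python3 -c "
from h import *
show()
S=cam('scene'); crop(S,200,130,340,250,5,'pics/s17.png')"
```

```text
time: 14.37
tool_pos: [473.1, -226.3, 136.5]
tcp_rot: [-2.154, 1.568, 2.456]
contact_force: [0.1, 0.0, -3.3]
grip_width: 26.1
t14.37 pos [ 473.1 -226.3  136.5] F [ 0.1  0.  -3.3] M [-0.04 -0.04  0.  ] w26.1 yang -0.102 xax [-0.002  0.001 -1.   ] q [-0.59  0.43  1.65  0.    1.06 -0.49]
```

View pics/s17.png

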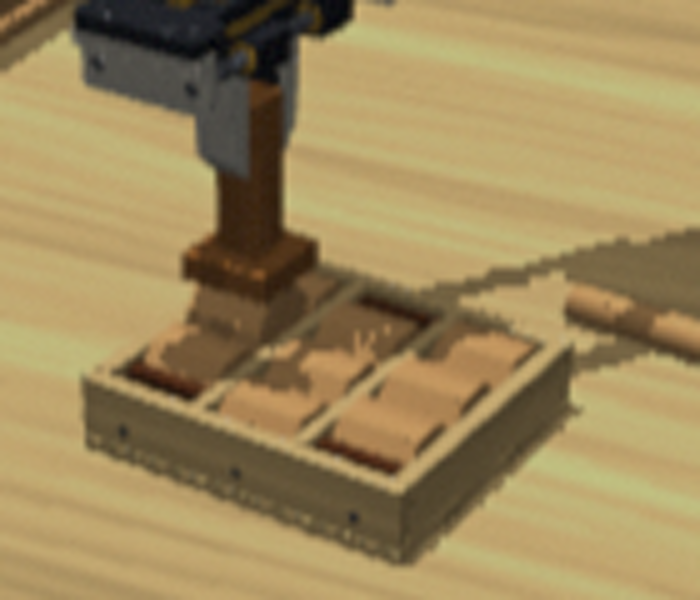

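Bays b and c look level. Pressing a at the same pace.

```bash
python3 -m crank '[{"dx":0.1,"dy":0,"dz":0,"spin":0},{"dx":0.2,"dy":0,"dz":0,"spin":0},{"dx":0.3,"dy":0,"dz":0,"spin":0},{"dx":0.4,"dy":0,"dz":0,"spin":0},{"dx":0.5,"dy":0,"dz":0,"spin":0}]'
python3 -m crank '[{"dx":0.1,"dy":0,"dz":0,"spin":0},{"dx":0.2,"dy":0,"dz":0,"spin":0}]'
python3 -m crank '[{"dx":0.1,"dy":0,"dz":0,"spin":0},{"dx":0.2,"dy":0,"dz":0,"spin":0}]'
```

```text
time: 14.83
tool_pos: [473.5, -227.6, 132.7]
tcp_rot: [0.871, 1.571, -0.802]
contact_force: [-0.1, -0.4, -3.0]
grip_width: 25.9
time: 15.0
tool_pos: [474.0, -227.9, 131.4]
tcp_rot: [1.129, 1.569, -0.545]
contact_force: [0.4, 0.3, 3.7]
grip_width: 26.0
time: 15.17
tool_pos: [474.8, -228.3, 129.9]
tcp_rot: [1.186, 1.566, -0.488]
contact_force: [1.7, 1.0, 6.1]
grip_width: 25.8
```

```bash
python3 -m crank '[{"dx":0.1,"dy":0,"dz":0,"spin":0},{"dx":0.2,"dy":0,"dz":0,"spin":0},{"dx":0.3,"dy":0,"dz":0,"spin":0}]'
python3 -m crank '[{"dx":0.1,"dy":0,"dz":0,"spin":0},{"dx":0.2,"dy":0,"dz":0,"spin":0},{"dx":0.3,"dy":0,"dz":0,"spin":0}]'
```

```text
time: 15.42
tool_pos: [474.0, -227.9, 126.3]
tcp_rot: [1.057, 1.569, -0.617]
contact_force: [-0.2, 0.5, -2.4]
grip_width: 25.9
time: 15.67
tool_pos: [472.9, -227.3, 122.0]
tcp_rot: [-1.977, 1.569, 2.633]
contact_force: [-0.0, 0.1, -3.3]
grip_width: 25.7
```

```bash
python3 -m crank '[{"dx":0.2,"dy":0,"dz":0,"spin":0},{"dx":0.3,"dy":0,"dz":0,"spin":0},{"dx":0.4,"dy":0,"dz":0,"spin":0},{"dx":0.5,"dy":0,"dz":0,"spin":0},{"dx":0.6,"dy":0,"dz":0,"spin":0},{"dx":0.7,"dy":0,"dz":0,"spin":0},{"dx":0.8,"dy":0,"dz":0,"spin":0}]'
python3 -m crank '[{"dx":0.1,"dy":0,"dz":0,"spin":0},{"dx":0.2,"dy":0,"dz":0,"spin":0}]'
python3 -m crank '[{"dx":0.1,"dy":0,"dz":0,"spin":0},{"dx":0.1,"dy":0,"dz":0,"spin":0}]'
```

```text
time: 16.25
tool_pos: [473.4, -227.6, 114.7]
tcp_rot: [0.573, 1.571, -1.101]
contact_force: [-0.3, -0.8, -2.4]
grip_width: 26.1
time: 16.42
tool_pos: [473.4, -227.6, 112.7]
tcp_rot: [0.52, 1.571, -1.153]
contact_force: [0.3, 0.8, -2.7]
grip_width: 26.0
time: 16.58
tool_pos: [473.5, -227.7, 112.3]
tcp_rot: [0.988, 1.57, -0.686]
contact_force: [-0.8, 1.5, 2.8]
grip_width: 26.2
```

```bash
python3 -m crank '[{"dx":0.05,"dy":0,"dz":0,"spin":0},{"dx":0.1,"dy":0,"dz":0,"spin":0},{"dx":0.1,"dy":0,"dz":0,"spin":0}]'
python3 -m crank '[{"dx":0,"dy":0,"dz":0,"spin":0},{"dx":0,"dy":0,"dz":0,"spin":0},{"dx":0,"dy":0,"dz":0,"spin":0},{"dx":0,"dy":0,"dz":0,"spin":0}]'
python3 -m crank '[{"dx":0,"dy":0,"dz":0,"spin":0},{"dx":0,"dy":0,"dz":0,"spin":0},{"dx":0,"dy":0,"dz":0,"spin":0},{"dx":0,"dy":0,"dz":0,"spin":0}]'
python3 -c "
from h import *
show()
S=cam('scene'); crop(S,200,150,340,250,5,'pics/s18.png')"
```

```text
time: 16.83
tool_pos: [473.6, -227.7, 112.3]
tcp_rot: [0.982, 1.569, -0.692]
contact_force: [-3.9, 2.2, 12.2]
grip_width: 26.0
time: 17.17
tool_pos: [473.6, -227.7, 112.3]
tcp_rot: [0.987, 1.569, -0.687]
contact_force: [-4.2, 2.4, 11.3]
grip_width: 25.9
time: 17.5
tool_pos: [473.6, -227.7, 112.3]
tcp_rot: [0.981, 1.569, -0.692]
contact_force: [-2.8, 2.7, 11.5]
grip_width: 26.2
t17.50 pos [ 473.6 -227.7  112.3] F [-2.8  2.7 11.5] M [ 0.43  0.83 -0.02] w26.2 yang -0.103 xax [ 0.001 -0.001 -1.   ] q [-0.59  0.46  1.68 -0.    0.99 -0.49]
```

View pics/s18.png

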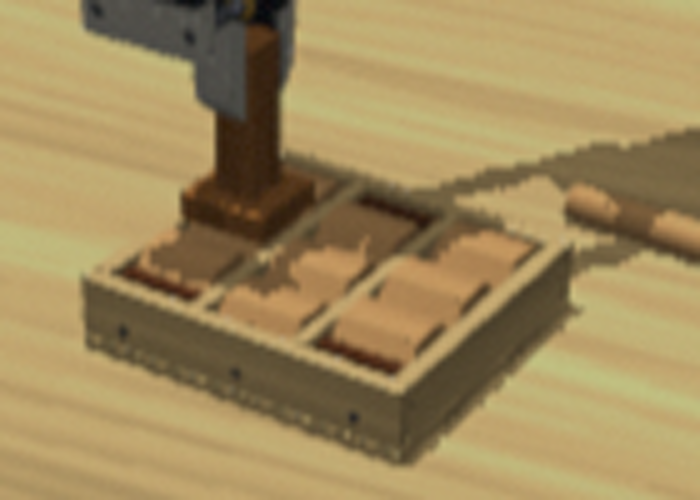

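```bash
python3 -m crank '[{"dx":-0.4,"dy":0,"dz":0,"spin":0},{"dx":-1.5,"dy":0,"dz":0,"spin":0},{"dx":-3,"dy":0,"dz":0,"spin":0},{"dx":-4.5,"dy":0,"dz":0,"spin":0},{"dx":-4.5,"dy":0,"dz":0,"spin":0}]'
python3 -m crank '[{"dx":0,"dy":-2.5,"dz":-8,"spin":0},{"dx":0,"dy":-4,"dz":-14,"spin":0},{"dx":0,"dy":-5,"dz":-20,"spin":0},{"dx":0,"dy":-5,"dz":-25,"spin":0},{"dx":0,"dy":-5,"dz":-28,"spin":0},{"dx":0,"dy":-5,"dz":-30,"spin":0},{"dx":0,"dy":-5,"dz":-30,"spin":0},{"dx":0,"dy":-5,"dz":-30,"spin":0}]'
python3 -c "
from h import *
show(); print(delta([478,261,156],-.293))
S=cam('scene'); crop(S,200,150,340,250,5,'pics/s19.png'); T=cam('top'); crop(T,255,195,365,295,6,'pics/t19.png')"
```

```text
time: 17.97
tool_pos: [474.8, -228.5, 158.2]
tcp_rot: [1.081, 1.566, -0.593]
contact_force: [0.2, -0.4, -3.0]
grip_width: 26.1
time: 18.63
tool_pos: [453.6, 80.5, 155.0]
tcp_rot: [-2.675, 1.569, 1.938]
contact_force: [-1.2, -1.5, -2.3]
grip_width: 25.7
t18.63 pos [453.6  80.5 155. ] F [-1.2 -1.5 -2.3] M [-0.02 -0.04 -0.01] w25.7 yang -0.100 xax [-0.001  0.002 -1.   ] q [0.01 0.3  1.8  0.   1.04 0.11]
(array([ -0.07,   0.63, -18.2 ]), np.float64(0.1929921502261025))
```

View pics/s19.png

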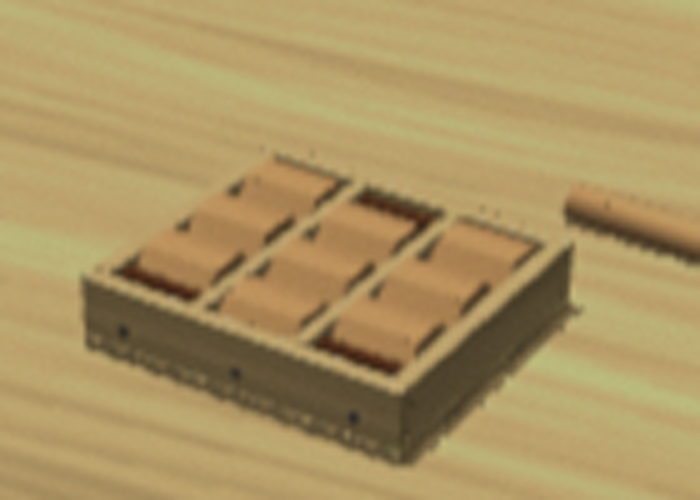

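View pics/t19.png

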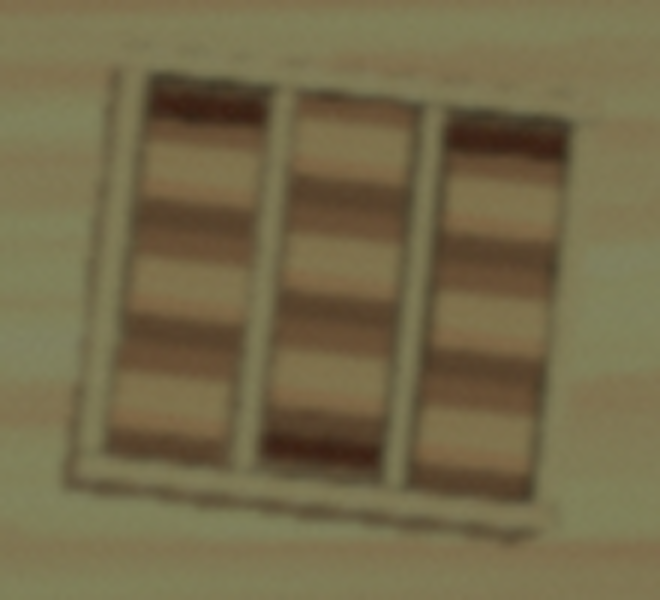

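All nine tops are level in both views, and all three end boards have slid out. Now I'll return the tamper to the pad.

```bash
python3 -m crank '[{"dx":0,"dy":0.2,"dz":-4,"spin":0.1},{"dx":0,"dy":0.4,"dz":-8,"spin":0.19},{"dx":0,"dy":0.6,"dz":-12,"spin":0.19},{"dx":0,"dy":0.6,"dz":-15,"spin":0.19},{"dx":0,"dy":0.6,"dz":-17.5,"spin":0.19},{"dx":0,"dy":0.6,"dz":-18.2,"spin":0.19},{"dx":0,"dy":0.6,"dz":-18.2,"spin":0.19},{"dx":0,"dy":0.6,"dz":-18.2,"spin":0.19},{"dx":0,"dy":0.6,"dz":-18.2,"spin":0.19}]'
python3 -c "
from h import *
show(); print(delta([478,261,80],-.293))
S=cam('scene'); crop(S,350,110,490,270,4,'pics/s20.png')"
```

```text
time: 19.48
tool_pos: [479.2, 254.6, 155.3]
tcp_rot: [-0.407, 1.569, -2.272]
contact_force: [0.8, 0.5, -3.3]
grip_width: 26.0
t19.48 pos [479.2 254.6 155.3] F [ 0.8  0.5 -3.3] M [-0.05 -0.11  0.02] w26.0 yang -0.294 xax [-0.001 -0.001 -1.   ] q [ 0.35  0.44  1.58 -0.    1.12  0.64]
(array([ 7.53, -0.3 , -0.58]), np.float64(-0.0013882249114032241))
```

View pics/s20.png

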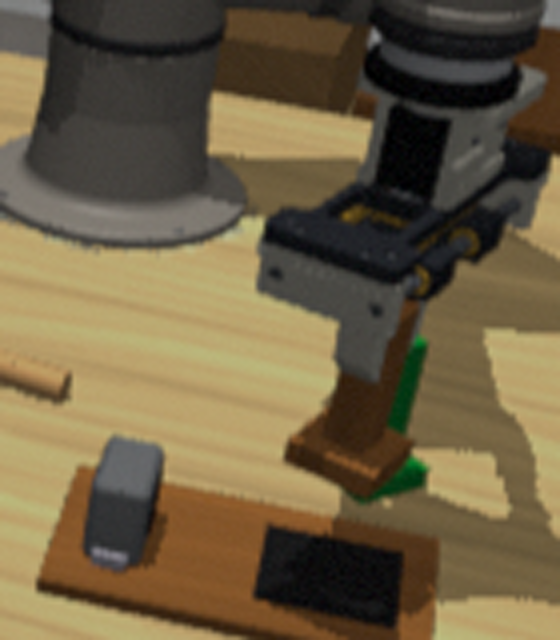

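```bash
python3 -m crank '[{"dx":1.5,"dy":-0.3,"dz":-0.6,"spin":0},{"dx":3,"dy":-0.3,"dz":-0.6,"spin":0},{"dx":4.5,"dy":-0.3,"dz":-0.6,"spin":0},{"dx":6,"dy":-0.3,"dz":-0.6,"spin":0},{"dx":7,"dy":-0.3,"dz":-0.6,"spin":0},{"dx":7.4,"dy":-0.3,"dz":-0.6,"spin":0},{"dx":7.4,"dy":-0.3,"dz":-0.6,"spin":0},{"dx":7.4,"dy":-0.3,"dz":-0.6,"spin":0}]'
python3 -c "
from h import *
show()"
```

```text
time: 20.2
tool_pos: [478.5, 262.7, 82.2]
tcp_rot: [2.039, 1.57, 0.174]
contact_force: [0.4, -0.4, -3.5]
grip_width: 26.0
t20.20 pos [478.5 262.7  82.2] F [ 0.4 -0.4 -3.5] M [ 0.   -0.12 -0.01] w26.0 yang -0.294 xax [ 0.001  0.    -1.   ] q [ 0.36  0.54  1.65 -0.    0.95  0.66]
```

```bash
python3 -m crank '[{"dx":0.1,"dy":0,"dz":0.1,"spin":0},{"dx":0.2,"dy":0,"dz":0.1,"spin":0},{"dx":0.3,"dy":0,"dz":0.1,"spin":0},{"dx":0.4,"dy":0,"dz":0.1,"spin":0},{"dx":0.4,"dy":0,"dz":0.1,"spin":0}]'
python3 -m crank '[{"dx":0.1,"dy":0,"dz":0,"spin":0},{"dx":0.1,"dy":0,"dz":0,"spin":0}]'
```

```text
time: 20.62
tool_pos: [477.7, 262.1, 77.7]
tcp_rot: [0.954, 1.571, -0.91]
contact_force: [-0.5, 0.7, -2.4]
grip_width: 25.8
time: 20.78
tool_pos: [477.9, 262.1, 77.2]
tcp_rot: [2.089, 1.57, 0.226]
contact_force: [-1.4, -0.7, 0.7]
grip_width: 25.9
```

```bash
python3 -m crank '[{"dx":0.1,"dy":0,"dz":0,"spin":0},{"dx":0.1,"dy":0,"dz":0,"spin":0}]'
```

```text
time: 20.95
tool_pos: [477.9, 262.1, 77.1]
tcp_rot: [2.08, 1.57, 0.216]
contact_force: [-3.2, -2.4, 10.3]
grip_width: 25.8
```

The tamper is resting on the pad. I'll ease off the load and open the fingers.

```bash
python3 -m crank '[{"dx":-0.1,"dy":0,"dz":0,"spin":0},{"dx":-0.1,"dy":0,"dz":0,"spin":0},{"dx":-0.1,"dy":0,"dz":0,"spin":0}]'
python3 -m crank '[{"dx":0,"dy":0,"dz":0,"spin":0},{"dx":0,"dy":0,"dz":0,"spin":0},{"dx":0,"dy":0,"dz":0,"spin":0},{"dx":0,"dy":0,"dz":0,"spin":0},{"dx":0,"dy":0,"dz":0,"spin":0},{"dx":0,"dy":0,"dz":0,"spin":0},{"dx":0,"dy":0,"dz":0,"spin":0},{"dx":0,"dy":0,"dz":0,"spin":0},{"dx":0,"dy":0,"dz":0,"spin":0},{"dx":0,"dy":0,"dz":0,"spin":0},{"dx":0,"dy":0,"dz":0,"spin":0},{"dx":0,"dy":0,"dz":0,"spin":0},{"dx":0,"dy":0,"dz":0,"spin":0},{"dx":0,"dy":0,"dz":0,"spin":0}]' 100
python3 -c "
from h import *
show()
S=cam('scene'); crop(S,380,130,500,270,5,'pics/s21.png')"
```

```text
time: 21.2
tool_pos: [478.0, 262.1, 77.1]
tcp_rot: [2.115, 1.57, 0.252]
contact_force: [-1.0, -1.8, 4.6]
grip_width: 25.6
time: 22.37
tool_pos: [477.8, 262.0, 76.7]
tcp_rot: [0.517, 1.571, -1.346]
contact_force: [0.4, 0.2, -0.6]
grip_width: 91.8
t22.37 pos [477.8 262.   76.7] F [ 0.4  0.2 -0.6] M [ 0.01 -0.08  0.04] w91.8 yang -0.293 xax [ 0. -0. -1.] q [ 0.36  0.54  1.66 -0.    0.94  0.65]
```

View pics/s21.png

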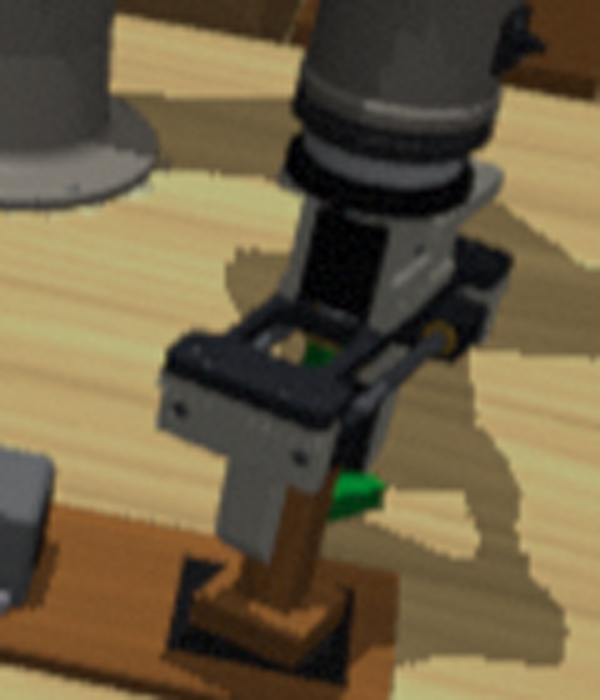

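Released and standing. I'll go straight up, then move aside and check.

```bash
python3 -m crank '[{"dx":-2,"dy":0,"dz":0,"spin":0},{"dx":-5,"dy":0,"dz":0,"spin":0},{"dx":-9,"dy":0,"dz":0,"spin":0},{"dx":-13,"dy":0,"dz":0,"spin":0},{"dx":-15,"dy":0,"dz":0,"spin":0},{"dx":-15,"dy":0,"dz":8,"spin":0},{"dx":-15,"dy":0,"dz":16,"spin":0},{"dx":-15,"dy":0,"dz":16,"spin":0},{"dx":-15,"dy":0,"dz":16,"spin":0},{"dx":-15,"dy":0,"dz":16,"spin":0},{"dx":-15,"dy":0,"dz":16,"spin":0}]'
python3 - <<'E'
from fit import *
show()
S=cam('scene'); T=cam('top')
q=(478,261.8,-.294)
for C,x0,y0,x1,y1,s,n in((T,100,210,210,320,5,"e1"),(S,350,180,480,280,6,"e2")):
    im=cv2.resize(C[0][y0:y1,x0:x1],None,fx=s,fy=s,interpolation=cv2.INTER_CUBIC)
    draw(C,place(box(52,52,12,28),q),(0,255,255),s,x0,y0,im); cv2.imwrite(f"pics/{n}.png",im)
cv2.imwrite("pics/e3.png",S[0])
E
```

```text
time: 23.33
tool_pos: [431.4, 107.6, 227.1]
tcp_rot: [2.004, 1.57, 0.136]
contact_force: [-0.0, -0.0, -0.1]
grip_width: 91.6
t23.33 pos [431.4 107.6 227.1] F [-0.  -0.  -0.1] M [-0.01 -0.04  0.05] w91.6 yang -0.296 xax [ 0.001  0.    -1.   ] q [0.07 0.19 1.73 0.   1.22 0.37]
```

View pics/e1.png

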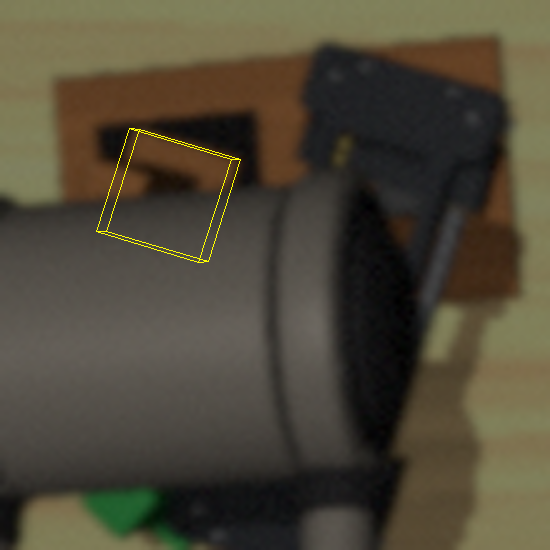

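View pics/e2.png

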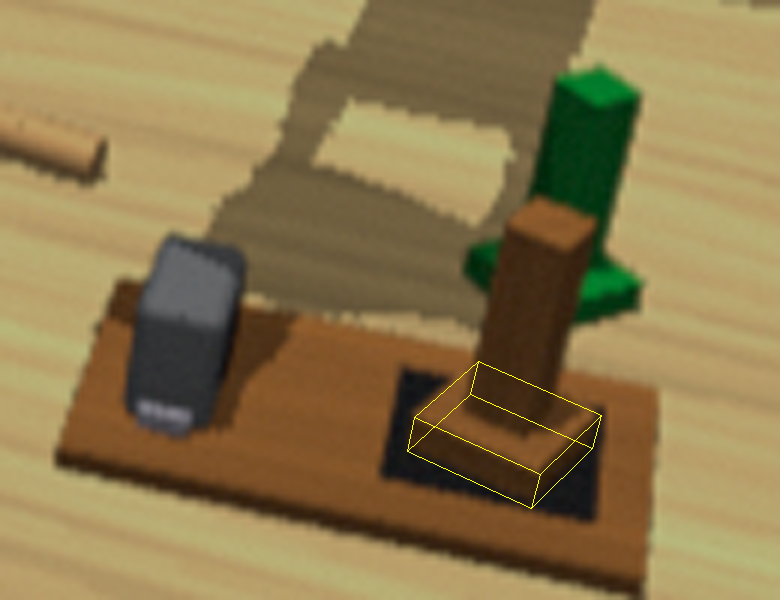

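View pics/e3.png

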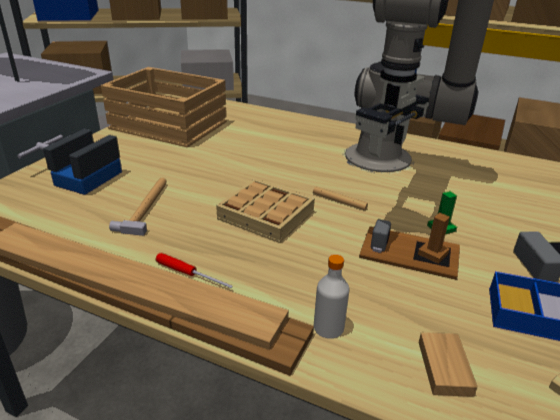

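The tamper stands upright on its pad and the predicted foot box fits it. The blocks are level, the bystanders haven't moved, and the arm is clear. I'm handing in.

```bash
python3 -c "
from plant import bot
print(bot.close_job())"
```

```text
the job is handed in; nothing more can be done
None
```

I pressed the three proud blocks (c, then b, then a) flat with the brown tamper, stood it back on its pad and handed the job in at about 23 s of the 67 s. The hand-in gave no verdict.

- **Pressing:** I lowered the tamper about 1 mm per step. At the steps I read, the wrist force put the contact at about 16 N or less. Each block bottomed with the tool tip at 112.3 mm. That is the height expected for flush tops, to within about 0.1 mm.
- **Final push:** the last push on block a2 held steady at about 15 N for about 0.7 s. That is the wrist reading of about 11.5 N plus the tamper's weight.
- **Last checks:** after the last press, both cameras showed all nine tops level and all three end boards slid out. At the end:
  - The tamper is upright and released, about 2 mm from the measured pad centre.
  - The glue, screwdriver, hammer and tape look unmoved.
  - The arm is clear, with no force on the wrist.
- **What failed or disagreed:**
  - My first move command was refused because each row needs all four keys. Nothing moved.
  - The tamper met the pad about 0.7 mm higher than expected. I put that down to slight slip in the grip.
  - In the final top view the arm hid part of the tamper, so that check rests mainly on the scene view.

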